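Seat the control module of a kiln with its ejector levers

TASK

Take the control module out of its wooden stand, lower it into the slot of the open kiln control unit until its ears rest on the two swung-out ejector levers, and let go of it. Then swing both levers inward so that they draw the module fully home in its connectors at both ends, down to the firm stop you feel; do not push on the module itself, and do not strain it: stop when the levers go hard. Leave the other things on the bench where they are.

Things in the scene. Friction and masses are not known exactly. Their poses are not given: they have to be found in the camera images.
- module: Plug-in control module: an upright aluminium-framed circuit board, 10 mm thick (own x), 170 mm long (y), 85 mm high, with a black grip bar on top of its middle, 14 mm thick, 70 mm long, 85 to 105 mm above the underside. The same either way round; 0.26 to 0.46 kg. Origin: centre of the underside; z up. Starts upright in the wooden stand.
- ear_left (a point): Middle of the underside of the ear at the module's +y end, 38 mm above the module's underside. Each ear is 10 mm thick (x), 11 mm high, and stands out 16 mm beyond the board's end.
- ear_right (a point): The same on the ear at the module's -y end.
- stand: Wooden stand, fixed, 50 x 150 mm, 38 mm high, with a groove 13 mm wide along its y whose floor is 10 mm above the table; the module stands loosely in it. Origin: centre of its underside on the table.
- chassis: Kiln control unit with its cover off, fixed: a grey base plate 90 mm (x) by 310 mm (y), 20 mm high, with one slot for the module along its y, over its middle, and a steel ejector lever at each end between bracket plates 86 mm high. The module's y must lie along the chassis y, either way round. Origin: centre of its underside on the table; z up.
- slot (a point): Middle of the slot's mouth, 66 mm above the table, axes as the chassis. The slot is 12.5 mm wide between pairs of black guide cheeks at y = 61 to 83 mm on both sides of the middle; these reach up to the mouth, their flared lips 10 mm higher. End stops 52 mm high limit the board 3.5 mm beyond each of its ends.
- pivot_left (a point): Pivot of the left lever: chassis y = +115 mm, 76.5 mm above the table, axis along the chassis x. At the pivot the lever has two prongs 24 mm long: with the levers out, the module rests with its ears on the lower prongs, its underside 36 to 40 mm above the table; over 8 N down on it may fold the levers. Swung in, the upper prongs press the ears down.
- pivot_right (a point): Pivot of the right lever: chassis y = -115 mm, mirror image of the left.
- knob_left (a point): Middle of the left lever's black cross knob: a round bar, 14 mm in diameter, 24 mm long (chassis x), 85 mm from the pivot. Shut fingers pointing down can push it inward from its outer side; or pinch its flat ends from above (it turns, and may slip, in the grip). The lever's bar under it is 12 mm wide.
- knob_right (a point): Middle of the right lever's cross knob, as on the left.
- lever_left (a joint): Left lever's angle, rad: its bar leans (value - 0.45) outward from upright, outward being chassis +y; stops at -0.55 and 1.45. Starts swung out (1.3 to 1.4), stays where left (1 to 4 N of friction at the knob). With the module home it lies anywhere from -0.2 to 0.3, as the connectors' height differs from unit to unit.
- lever_right (a joint): Right lever's angle, mirror image of the left: outward is chassis -y.
- conn_left (a joint): How far the left connector, in the bottom of the slot, is plugged, m: 0 untouched, 0.009 home at a firm stop. Plugging takes 14 N at the connector; felt at the knob, friction included, it is 3 to 7 N, then comes a steep rise at the stop: 10 to 12 N at the knob is surely home, over 15 N may strain the module. It does not spring back. Its height varies by 7 mm and is not measured.
- conn_right (a joint): The same for the right connector.
- mould: Bystander, to be left alone: round plaster mould, 100 mm across, 40 mm high.
- tub: Bystander, to be left alone: open white plastic tub, 100 mm across, 110 mm high.
- bowl: Bystander, to be left alone: small white bowl, 90 mm across, 40 mm high.
- spatula: Bystander, to be left alone: spatula, 200 mm long.
- jar: Bystander, to be left alone: terracotta jar, 56 mm across, 75 mm high.
- block: Bystander, to be left alone: plaster block 60 x 45 x 30 mm.
- mallet: Bystander, to be left alone: hammer, 220 mm long.
Things that resemble listed ones, but are neither listed nor needed, are in the scene too. Of the things that look like the module, the smaller one is meant.

How it is judged (in metres and radians):
On the way, in this order (a step that is already met when the one before it is completed fails the run):
1. the module stands in the slot on the swung-out levers, let go (horizontal distance between module and chassis below 0.008 m and angle between the y axis of module and the y axis of chassis, either way round below 0.06 rad and z of module in the frame of chassis between 0.033 and 0.046 m and angle between module's own z axis and vertical below 0.08 rad and value of joint each of lever_left, lever_right above 0.9 rad and contact force between the fingers and module below 0.1 N), for 0.2 s.
2. both levers swung in and both connectors home (value of joint each of conn_left, conn_right above 0.0078 m and value of joint each of lever_left, lever_right below 0.4 rad), for 0.2 s.
At the end, for the whole second after the job is handed in: Both connectors plugged to within 1.2 mm of their firm stops (above 7.8 of 9 mm), both levers swung in (below 0.4 rad), the module upright in the slot (within 0.05 rad, 8 mm of the middle, aligned within 0.06 rad) and at rest (all of step 2 and horizontal distance between module and chassis below 0.008 m and angle between the y axis of module and the y axis of chassis, either way round below 0.06 rad and angle between module's own z axis and vertical below 0.05 rad and linear speed of module below 0.02 m/s); the robot touches nothing.
It fails at once if the module is strained: more than 90 N between it and the control unit or its levers (contact force between module and chassis above 90 N).
It fails at once if the module is pushed down by the robot itself below the height where it rests on the levers (z of module in the frame of chassis below 0.032 m and horizontal distance between module and chassis below 0.03 m and contact force between the fingers and module above 3 N).
It fails at once if a bystander is moved more than 30 mm (distance of any of mould, tub, bowl, spatula, jar, block, mallet from where it was at the start of the episode above 0.03 m).
It also fails if it takes over 72 s, if anything falls off the work surface, if the arm or the gripper's body presses on something with over 40 N, if the wrist force passes 120 N, or if a joint passes its speed limit or range.

ROBOT

A 6-joint arm with a two-finger parallel gripper is mounted at the origin on the work surface. World frame = base frame: x ahead of the robot, y to its left, z up, the work surface at z = 0. Lengths are in m, angles in degrees, forces in N, time in s.
With the tool pointing down it reaches from about 0.275 to 0.725 m from the base axis. Payload 15.9 kg.
Tool frame: the origin (TCP) lies between the finger pads; the fingertips stand 17 mm ahead of it and the grasp point (between the pads) lies 2 mm behind it (tcp_to_tips is the distance from the TCP to the fingertips, in m); z points along the fingers, y is the direction in which the jaws open and shut (so a half turn about z gives the same grasp; the last joint's range is limited). The gripper opens to 85 mm and grips with 20 to 120 N. Pads are 22 mm wide; open, the fingers measure 114 mm over their backs; the gripper's body (76 mm by 85 mm) begins 54 mm behind the grasp point. The pads swing forward as they close: fully open they stand 13 mm farther back than shut.
Start: joints at [0, 12.198, -1.971, 75.831, 0, 90], TCP at [0.5, -0, 0.248] pointing down, gripper open.
Joint ranges: [-170.91, 170.91], [-42.67, 98.43], [-65.05, 77.54], [-120.47, 116.71], [-90, 82.35], [-180, 180]. Speed limits (degrees/s): [108.29, 108.29, 136.94, 147.25, 180, 180].

INTERFACE

Orientations are given as a 3x3 rotation matrix whose columns are the frame's x, y, z axes.
In Python, from cell import * gives the robot as it stands.
- The arm moves only by the shell command python3 -m pendant 'ROWS' [OPENING] [FORCE]. ROWS is JSON, a list of rows, each a list of 6 numbers: the shift along the tool's x, y, z in m, then the turn, a rotation vector about the tool's x, y, z in rad. A call has 1 to 5 rows; each row is the pose to reach, as a shift and turn from the pose commanded when the call began, along the tool's axes at that moment; what a row does not reach only later rows make up. A row lasts 1/12 s, in which the tool goes at most 41.7 mm and 7.16 degrees, less where a joint would pass 70% of its speed; a pose out of reach is approached as far as the arm can. A call with a gripper value outside its range is refused whole. OPENING is the opening in per cent of the stroke, from 0 (shut) to 100 (fully open), set as the call begins (- or left out, the last holds). The fingers move at their own pace and stop on an object; FORCE is the grip in N (left out, the last holds). Time passes only in rows, so rows that repeat a pose let the fingers close. It gives the time, the measured TCP pose, the force and the opening at its end, in the units of the state.
- observe(): the state, without advancing time (a new reading comes with each control period).
- snapshot(name): name is "scene" or "side" or "wrist"; returns the picture (400x640x3 uint8, red, green, blue); there is no depth.
- calibration(name): a dict with "fx", "fy", "cx", "cy" (pixels), "k1" (the pictures are not rectified: a ray, as slopes to the right and down, at radius r is drawn at 1 + k1 r^2 times it, then the intrinsics apply), "R" (3x3) and "t" (3): a world point X has camera coordinates R X + t; the wrist camera has in their place "tool_from_camera" (4x4, takes a point from camera to tool coordinates, whose origin is the TCP and whose axes are the flange's). Camera axes: x right, y down, z forward; pixel columns grow to the right and rows downward; lengths in m; the calibration is good to about 2 mm. A picture is of the moment at which its call begins: read the wrist's pose just before it. calibration takes no time and is no camera call.
- job_done(): hands the job in, once; it reports no verdict.
Trained networks look in the newest picture that a camera, given by its name, has taken for a name from the list of things; names that differ only in an ending like _2 or _b are one class to them, and where a whole thing is asked for, a point or a joint stands for the part that bears it (a point fixed in the world has none). Each returns a list of dicts, best first, with "confidence" (0 to 1); they miss things now and then, are a little off and sometimes report something else, mostly with a low value. They report only what shows in the picture. A call takes as long as a camera call. They do not tell look-alikes from the thing itself.
- cut_out(camera, name): "region" (400x640 bool, what is visible of it) and "extent" ([centre column, centre row, width, height] in pixels, round what is visible of it).
The state is a dict: "time": time; "q": joint angles; "qd": joint speeds; "joint_efforts": joint torques, N m; "eef_pos": TCP position; "eef_rot": TCP orientation; "force": force on the tool from outside, world axes, zero at the start; "wrist_torque": the same for the moment, N m; "opening": finger opening in m.
Only numpy, scipy, OpenCV 4.12 (cv2) and the standard library are available. Lean on these libraries where they do the work, as an engineer would, in place of code of your own. Each camera call takes 0.05 s, during which the arm holds its last target.

## Working session

There is one attempt and no reset: what is moved stays moved. The work goes in short steps, Python scripts to look and compute and a shell command to move; the robot and the scene stay as the last step left them, time stands still between calls to the robot, and variables do not carry over. Pictures are saved under pics/ and viewed, and the job is handed in when it is done.

```bash
ls; mkdir -p pics; python3 - <<'E'
from cell import *
import cv2
s=observe()
for k in s: print(k,s[k])
for n in ["scene","side","wrist"]:
    im=snapshot(n); cv2.imwrite(f"pics/{n}0.png",im[:,:,::-1]); print(n,calibration(n))
E
```

```text
pics
time 0.0
q [ 1.50233430e-03  1.22225099e+01 -2.00681742e+00  7.58299857e+01
  1.96243615e-03  9.00001329e+01]
qd [ 0.04103273 -0.01688391 -0.08516929 -0.06067469 -0.11089974 -0.03196235]
joint_efforts [-1.43474466e-03 -6.86183596e+01  4.87125492e+01  1.75234705e-02
 -1.83502889e-04 -7.31988712e-05]
eef_pos [4.99700615e-01 2.33298302e-05 2.47845995e-01]
eef_rot [[-2.38657730e-05  9.99999464e-01 -1.03520941e-03]
 [ 9.99999999e-01  2.39012146e-05  3.42238283e-05]
 [ 3.42485528e-05 -1.03520859e-03 -9.99999464e-01]]
force [-0.02151002 -0.44113081 -0.11600069]
wrist_torque [0.0039473  0.03591426 0.02441468]
opening 0.08538065178634169
scene {'fx': 436.10528311447564, 'fy': 436.10528311447564, 'cx': 314.3974722638918, 'cy': 199.14577346586708, 'k1': -0.04704164939617657, 'R': array([[-0.54588052,  0.83775002,  0.01376082],
       [ 0.67600546,  0.45007151, -0.58348286],
       [-0.49500613, -0.30920954, -0.81200886]]), 't': array([ 0.28944718, -0.26147637,  1.51696823])}
side {'fx': 414.47911113212444, 'fy': 414.47911113212444, 'cx': 320.1904284656173, 'cy': 200.3655683937058, 'k1': -0.04424974881893325, 'R': array([[-0.96374454, -0.26677457,  0.0052714 ],
       [-0.15998274,  0.56191391, -0.81157765],
       [ 0.2135462 , -0.78299686, -0.58422079]]), 't': array([0.50680233, 0.1831448 , 1.25037705])}
wrist {'fx': 330.05162469926046, 'fy': 330.05162469926046, 'cx': 319.32551208593094, 'cy': 201.60939133756943, 'k1': 0.0084630112317354, 'tool_from_camera': array([[ 3.72308427e-04, -9.52009663e-01, -3.06067743e-01,
         7.91132242e-02],
       [ 9.99999844e-01,  4.81803798e-04, -2.82203871e-04,
        -8.86593076e-04],
       [ 4.16125413e-04, -3.06067590e-01,  9.52009694e-01,
        -1.25168620e-01],
       [ 0.00000000e+00,  0.00000000e+00,  0.00000000e+00,
         1.00000000e+00]])}
```

View pics/scene0.png

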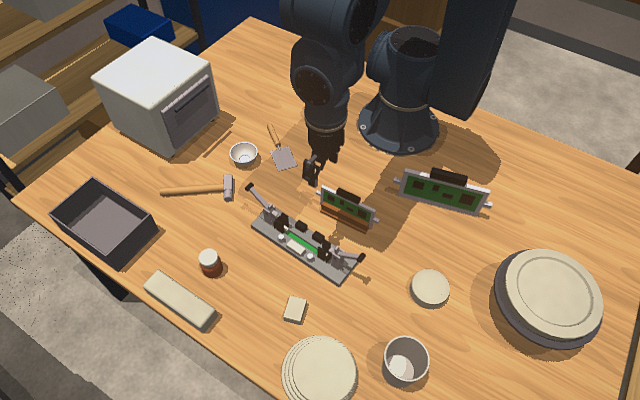

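View pics/side0.png

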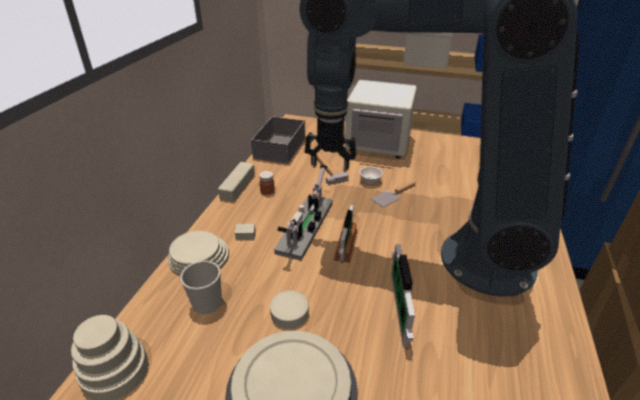

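View pics/wrist0.png

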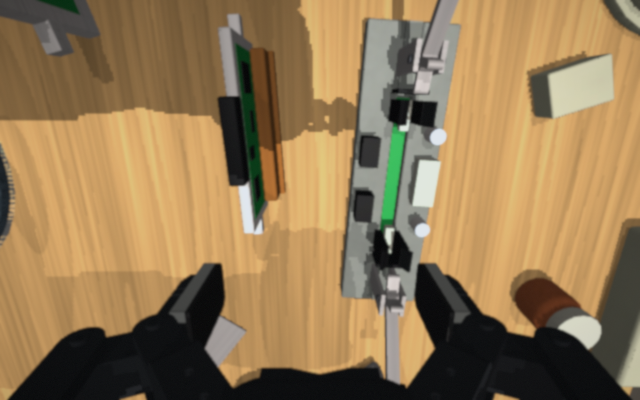

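```bash
cat > h.py <<'E'
from cell import *
import numpy as np, cv2
from scipy.optimize import least_squares
def cam(n,s=None):
    """return R,t (camera from world), params"""
    c=calibration(n)
    if n!="wrist": return c["R"],c["t"],c
    s=s or observe()
    T=np.eye(4);T[:3,:3]=np.array(s["eef_rot"]);T[:3,3]=s["eef_pos"]
    M=np.linalg.inv(T@c["tool_from_camera"]); return M[:3,:3],M[:3,3],c
def proj(C,X):
    R,t,c=C; P=np.atleast_2d(X)@R.T+t; ab=P[:,:2]/P[:,2:]
    ab=ab*(1+c["k1"]*(ab**2).sum(1,keepdims=True))
    return ab*[c["fx"],c["fy"]]+[c["cx"],c["cy"]]
def ray(C,uv):
    R,t,c=C; d=(np.array(uv,float)-[c["cx"],c["cy"]])/[c["fx"],c["fy"]]
    a=d.copy()
    for _ in range(10): a=d/(1+c["k1"]*(a@a))
    v=R.T@np.append(a,1); return -R.T@t, v
def onz(C,uv,z):
    o,v=ray(C,uv); return o+v*(z-o[2])/v[2]
def loc(p,X):  # p=x,y,yaw
    c,s=np.cos(p[2]),np.sin(p[2]); X=np.atleast_2d(X)
    return np.c_[p[0]+c*X[:,0]-s*X[:,1], p[1]+s*X[:,0]+c*X[:,1], X[:,2]]
E
python3 - <<'E'
from h import *
for n in ["wrist","scene","side"]:
    im=snapshot(n)
    for k in ["module","chassis","stand","knob_left"]:
        for d in cut_out(n,k): print(n,k,round(d["confidence"],2),np.round(d["extent"],1))
im=cv2.imread("pics/wrist0.png")
cv2.imwrite("pics/w0a.png",cv2.resize(im[0:310,190:490],None,fx=1.9,fy=1.9,interpolation=cv2.INTER_CUBIC)) 
im=cv2.imread("pics/scene0.png")
cv2.imwrite("pics/s0a.png",cv2.resize(im[165:295,235:385],None,fx=4.5,fy=4.5,interpolation=cv2.INTER_CUBIC))
E
```

```text
wrist module 0.93 [ 50.6  29.6 101.2  59.3]
wrist module 0.87 [243.  124.5  48.8 217.6]
wrist module 0.18 [269.  125.8  37.7 157.1]
wrist chassis 0.64 [401.1 193.  124.  386. ]
wrist stand 0.8 [268.1 125.8  35.3 154. ]
wrist knob_left 0.78 [435.4  47.9  40.7  94.1]
wrist knob_left 0.62 [406.2 117.7  15.6  28.7]
wrist knob_left 0.16 [376.4 370.9  12.9  14.2]
scene module 0.91 [346.2 207.5  58.8  41.2]
scene module 0.71 [442.1 193.7  94.2  48.3]
scene chassis 0.73 [304.8 236.8 122.  103.1]
scene chassis 0.53 [261.6 198.1  28.5  26.9]
scene stand 0.92 [346.2 216.8  50.5  34.7]
scene knob_left 0.78 [349.8 257.4  36.   16.5]
scene knob_left 0.58 [281.  146.8  27.8  45.8]
side module 0.87 [403.2 294.6  26.5 102.5]
side module 0.73 [349.2 232.9  22.5  59. ]
side chassis 0.78 [304.8 212.2  60.   95.3]
side chassis 0.31 [393.4 193.3  40.3  20.3]
side stand 0.82 [346.4 244.3  15.5  42.7]
```

View pics/w0a.png

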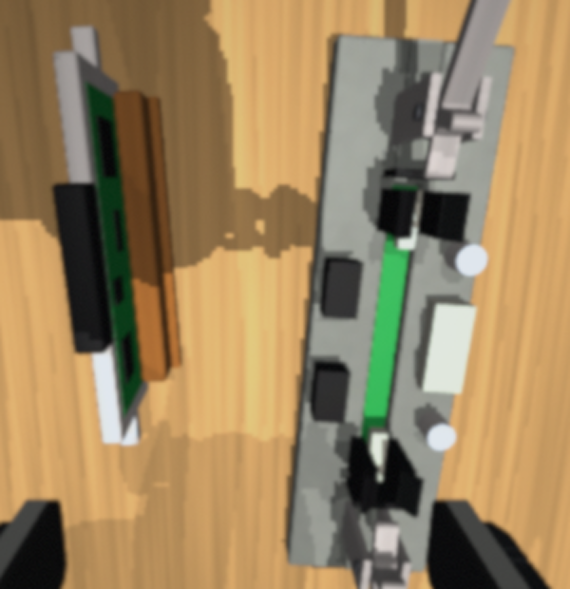

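View pics/s0a.png

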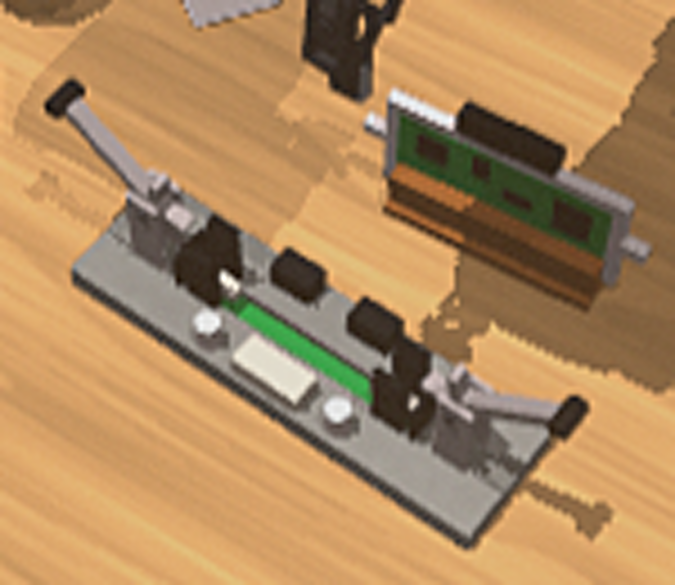

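```bash
cat > f.py <<'E'
from h import *
W=cam("wrist"); S=cam("scene")
w=lambda u,v:(190+u/1.9,v/1.9); s=lambda u,v:(235+u/4.5,165+v/4.5)
# chassis in its frame, guess +y world-ish
obs=[(W,w(338,35),(-.045,.155,.02)),(W,w(513,45),(.045,.155,.02)),(W,w(289,563),(-.045,-.155,.02)),
(S,s(75,270),(.045,-.155,.02)),(S,s(468,538),(.045,.155,.02)),(S,s(549,432),(-.045,.155,.02))]
def fit(obs,p0):
    f=lambda p:np.concatenate([(proj(C,loc(p,X))[0]-uv) for C,uv,X in obs])
    r=least_squares(f,p0); return r.x,f(r.x).reshape(-1,2)
for sel in (obs,obs[:3],obs[3:]):
    p,r=fit(sel,[.57,.05,0]); print("chassis",np.round(p,4),np.degrees(p[2])); print(np.round(r,1).tolist())
z=.115
obs=[(W,w(53,186),(-.007,.035,z)),(W,w(91,183),(.007,.035,z)),(W,w(75,350),(-.007,-.035,z)),
(W,w(55,52),(-.005,.085,.095)),(W,w(105,442),(-.005,-.085,.095)),
(S,s(390,92),(.005,-.085,.095)),(S,s(633,200),(-.005,.085,.095))]
for sel in (obs,obs[:5],obs[5:]):
    p,r=fit(sel,[.4,.05,0]); print("module",np.round(p,4),np.degrees(p[2])); print(np.round(r,1).tolist())
E
python3 f.py
```

```text
chassis [ 0.5808 -0.0076 -0.0572] -3.2758356212485373
[[-0.4, -1.2], [1.4, -0.6], [-0.2, 1.4], [-2.0, -1.5], [-0.1, -1.2], [0.7, -2.1]]
chassis [ 0.5806 -0.008  -0.0562] -3.2220856737997674
[[-0.8, -0.7], [1.0, -0.2], [-0.3, 1.7]]
chassis [ 0.5834 -0.004  -0.0696] -3.9871331882484164
[[-1.2, -0.8], [0.0, 0.7], [1.2, -0.2]]
module [0.4321 0.0438 0.043 ] 2.4658473660734903
[[0.3, -1.6], [-1.0, -0.9], [0.6, 2.7], [0.4, -0.9], [-0.5, 1.2], [-1.7, 0.5], [-0.1, -0.4]]
module [0.4322 0.0437 0.0448] 2.5639958794636533
[[0.3, -1.6], [-1.0, -0.8], [0.7, 2.8], [0.3, -0.8], [-0.3, 1.2]]
module [0.4304 0.0455 0.0117] 0.6729526582630865
[[-0.4, -0.3], [0.4, 0.2]]
```

```bash
python3 -m pendant '[[0.015,-0.023,0.019,0,0,-0.015],[0.030,-0.046,0.038,0,0,-0.03],[0.044,-0.068,0.058,0,0,-0.044],[0.044,-0.068,0.058,0,0,-0.044]]' 100 60
python3 - <<'E'
from h import *
s=observe();print(s["eef_pos"],s["force"])
im=snapshot("wrist"); cv2.imwrite("pics/w1.png",im[:,:,::-1])
E
```

```text
time: 1.23
eef_pos: [0.4261, 0.0451, 0.1865]
eef_rot: [[-0.046, 0.999, -0.008], [0.999, 0.046, -0.0], [0.0, -0.008, -1.0]]
force: [0.1, -1.1, -0.2]
opening: 0.0855
[0.42610886 0.04514998 0.18646773] [ 0.07320698 -1.05966094 -0.22852549]
```

View pics/w1.png

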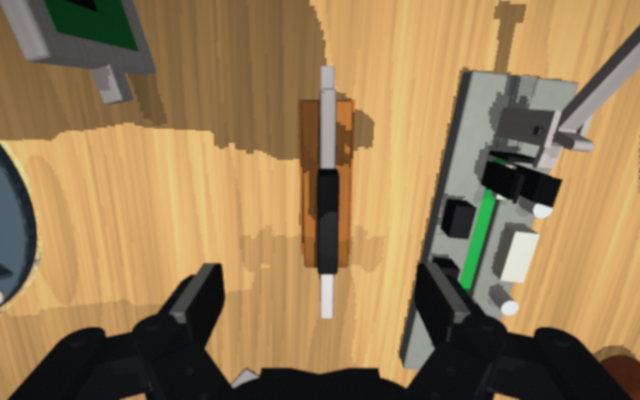

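```bash
python3 -m pendant '[[0,0,0,0,0,0],[0,0,0,0,0,0]]'
python3 - <<'E'
from h import *
s=observe();print(s["eef_pos"],s["qd"])
im=snapshot("wrist"); cv2.imwrite("pics/w2.png",im[:,:,::-1])
im=cv2.imread("pics/w2.png")
cv2.imwrite("pics/w2a.png",cv2.resize(im[60:330,280:400],None,fx=2.2*2.2/2.2,fy=2.2,interpolation=cv2.INTER_CUBIC)) 
cv2.imwrite("pics/w2b.png",cv2.resize(im[50:380,390:640],None,fx=1.8,fy=1.8,interpolation=cv2.INTER_CUBIC)) 
E
```

```text
time: 1.45
eef_pos: [0.4332, 0.0439, 0.1912]
eef_rot: [[-0.044, 0.999, 0.002], [0.999, 0.044, 0.0], [0.0, 0.002, -1.0]]
force: [0.1, 0.9, 0.4]
opening: 0.0855
[0.43316633 0.04386698 0.19116106] [-0.43239351  0.31725144  0.61648543 -0.00229859 -0.01030719  0.06049585]
```

View pics/w2a.png

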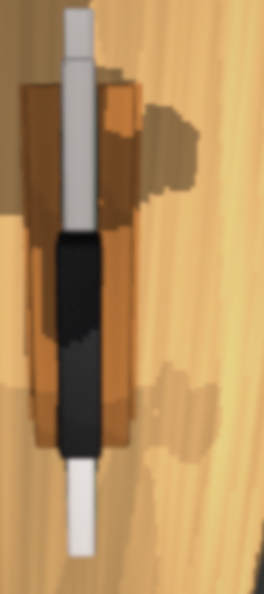

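View pics/w2b.png

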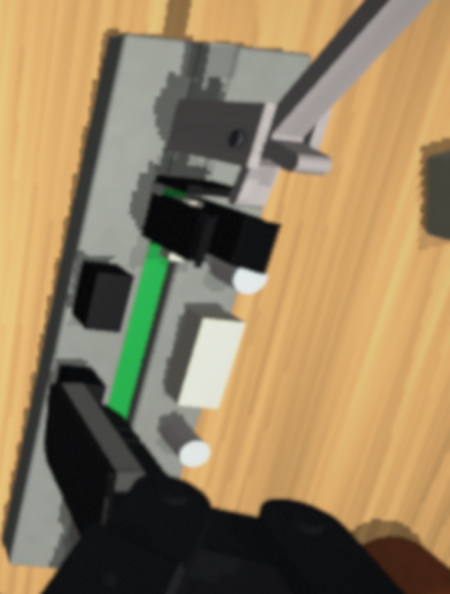

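```bash
cat > f2.py <<'E'
from h import *
exec(open("f.py").read().split("obs=")[0].split("W=")[0])
def fit(obs,p0):
    f=lambda p:np.concatenate([(proj(C,loc(p,X))[0]-uv) for C,uv,X in obs])
    r=least_squares(f,p0); return r.x,f(r.x).reshape(-1,2)
W=cam("wrist")
w=lambda u,v:(280+u/2.2,60+v/2.2)
z=.115
obs=[(W,w(58,232),(-.007,.035,z)),(W,w(102,232),(.007,.035,z)),(W,w(59,457),(-.007,-.035,z)),(W,w(102,457),(.007,-.035,z)),
(W,w(63,58),(-.005,.085,.095)),(W,w(95,58),(.005,.085,.095)),(W,w(68,556),(-.005,-.085,.095)),(W,w(95,556),(.005,-.085,.095))]
p,r=fit(obs,[.4,.05,0]); print("module",np.round(p,4),np.degrees(p[2])); print(np.round(r,1).tolist())
w=lambda u,v:(390+u/1.8,50+v/1.8)
obs=[(W,w(123,33),(-.045,.155,.02)),(W,w(310,56),(.045,.155,.02)),(W,w(16,545),(-.045,-.155,.02))]
p,r=fit(obs[:2],[.58,0,0]); print("ch",np.round(p,4),np.degrees(p[2])); print(np.round(r,1).tolist())
s=observe();print(s["eef_pos"],s["eef_rot"])
E
python3 f2.py
```

```text
module [0.4306 0.045  0.0456] 2.6126268328618423
[[-1.5, 2.7], [1.1, 2.6], [-0.4, 0.8], [0.5, 0.8], [-0.5, -2.8], [0.8, -2.8], [-0.2, -0.4], [0.2, -0.4]]
ch [ 0.577  -0.0086 -0.0733] -4.202074352353739
[[-0.6, -0.1], [0.6, 0.2]]
[0.43330765 0.04380687 0.19117655] [[-4.34521483e-02  9.99053705e-01  1.89902767e-03]
 [ 9.99055509e-01  4.34519925e-02  1.23282839e-04]
 [ 4.06496412e-05  1.90259096e-03 -9.99998189e-01]]
```

```bash
python3 -m pendant '[[0,-0.001,0.03,0,0,0],[0.001,-0.001,0.06,0,0,0],[0.001,-0.001,0.087,0,0,0],[0.001,-0.001,0.087,0,0,0],[0.001,-0.001,0.087,0,0,0]]'
python3 -m pendant '[[0,0,0,0,0,0],[0,0,0,0,0,0],[0,0,0,0,0,0],[0,0,0,0,0,0],[0,0,0,0,0,0]]' 0 60
python3 -m pendant '[[0,0,0,0,0,0],[0,0,0,0,0,0],[0,0,0,0,0,0]]'
```

```text
time: 1.92
eef_pos: [0.431, 0.0446, 0.1035]
eef_rot: [[-0.043, 0.999, -0.002], [0.999, 0.043, -0.0], [-0.0, -0.002, -1.0]]
force: [0.3, -0.1, 1.8]
opening: 0.0854
time: 2.33
eef_pos: [0.4314, 0.045, 0.1039]
eef_rot: [[-0.044, 0.999, 0.001], [0.999, 0.044, 0.0], [0.0, 0.001, -1.0]]
force: [0.2, -0.1, -0.6]
opening: 0.0256
time: 2.58
eef_pos: [0.4313, 0.045, 0.1038]
eef_rot: [[-0.044, 0.999, 0.001], [0.999, 0.044, 0.0], [0.0, 0.001, -1.0]]
force: [-1.0, -0.4, 7.8]
opening: 0.013
```

```bash
python3 -m pendant '[[0,0,-0.015,0,0,0],[0,0,-0.045,0,0,0],[0,0,-0.08,0,0,0],[0,0,-0.11,0,0,0],[0,0,-0.11,0,0,0]]'
python3 -m pendant '[[0,0,0,0,0,0],[0,0,0,0,0,0],[0,0,0,0,0,0]]'
python3 - <<'E'
from h import *
s=observe();print(s["eef_pos"],s["force"],s["wrist_torque"])
for n in ["wrist","scene","side"]:
    im=snapshot(n); cv2.imwrite(f"pics/{n}3.png",im[:,:,::-1])
E
```

```text
time: 3.0
eef_pos: [0.433, 0.0452, 0.2184]
eef_rot: [[-0.044, 0.999, 0.007], [0.999, 0.044, 0.001], [0.0, 0.007, -1.0]]
force: [0.9, 0.1, -2.7]
opening: 0.0132
time: 3.25
eef_pos: [0.4301, 0.0449, 0.2119]
eef_rot: [[-0.044, 0.999, -0.002], [0.999, 0.044, -0.0], [-0.0, -0.002, -1.0]]
force: [-0.2, 0.1, -3.4]
opening: 0.013
[0.43014546 0.04487069 0.21194006] [-0.22719828  0.14735652 -3.40178765] [-0.01657645 -0.01473006  0.00731477]
```

View pics/wrist3.png

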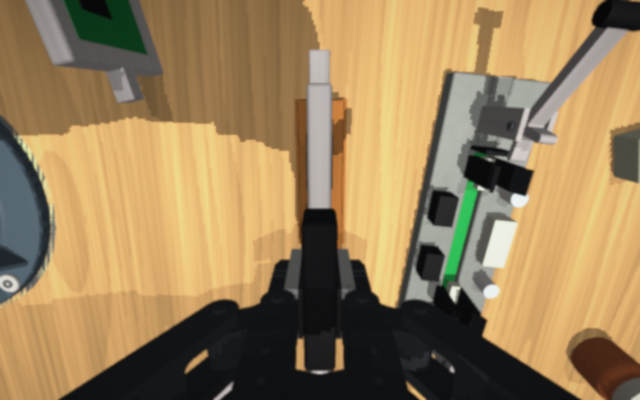

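View pics/scene3.png

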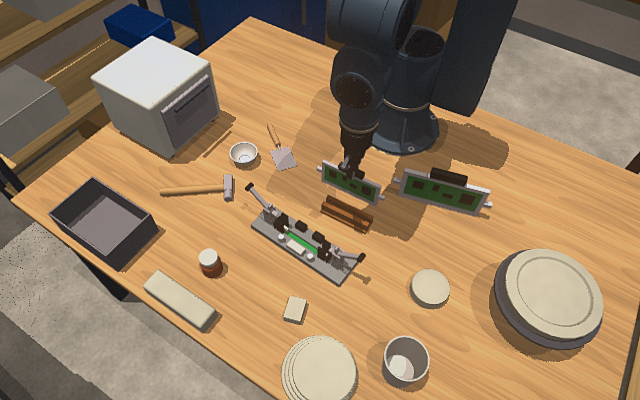

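View pics/side3.png

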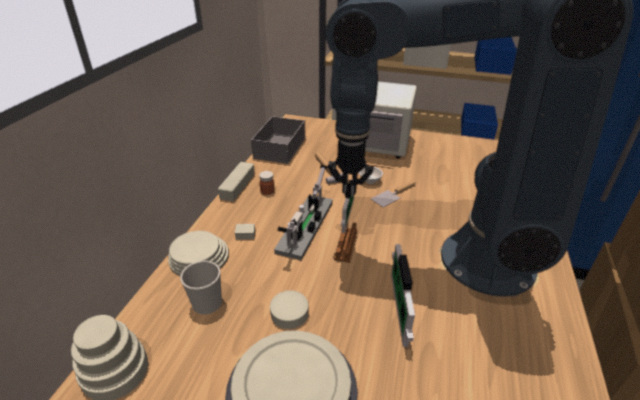

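```bash
python3 -m pendant '[[-0.013,0.033,0,0,0,0.025],[-0.026,0.065,0,0,0,0.05],[-0.04,0.1,0,0,0,0.075],[-0.053,0.13,0,0,0,0.095],[-0.0595,0.1465,0,0,0,0.105]]'
python3 -m pendant '[[0,0,0,0,0,0],[0,0,0,0,0,0],[0,0,0,0,0,0],[0,0,0,0,0,0]]'
python3 - <<'E'
from h import *
s=observe();print(s["eef_pos"],s["force"],s["wrist_torque"])
W=cam("wrist")
o=np.array(s["eef_pos"]);R=np.array(s["eef_rot"])
for x in [(.035,0,-.012),(.085,0,.008),(.101,0,.046),(.0355,0.007,-.012)]: print(x,proj(W,o+R@x))
for n in ["wrist","scene","side"]:
    im=snapshot(n); cv2.imwrite(f"pics/{n}4.png",im[:,:,::-1])
im=cv2.imread("pics/scene4.png")
cv2.imwrite("pics/s4a.png",cv2.resize(im[145:295,235:385],None,fx=4,fy=4,interpolation=cv2.INTER_CUBIC))
E
```

```text
time: 3.82
eef_pos: [0.5822, -0.0094, 0.2119]
eef_rot: [[0.063, 0.998, -0.001], [0.998, -0.063, -0.0], [-0.0, -0.001, -1.0]]
force: [0.1, -0.0, -3.5]
opening: 0.013
time: 4.15
eef_pos: [0.5791, -0.0077, 0.2133]
eef_rot: [[0.06, 0.998, -0.001], [0.998, -0.06, 0.0], [0.0, -0.001, -1.0]]
force: [-0.6, 0.4, -2.8]
opening: 0.0131
[ 0.57912238 -0.00772859  0.21326122] [-0.61836061  0.43905472 -2.81279493] [ 0.01191385 -0.00308599 -0.06375944]
(0.035, 0, -0.012) [[321.91422735 221.49717251]]
(0.085, 0, 0.008) [[321.91332838  78.86315399]]
(0.101, 0, 0.046) [[321.44644428  46.513687  ]]
(0.0355, 0.007, -0.012) [[341.0026169  220.23504164]]
```

View pics/wrist4.png

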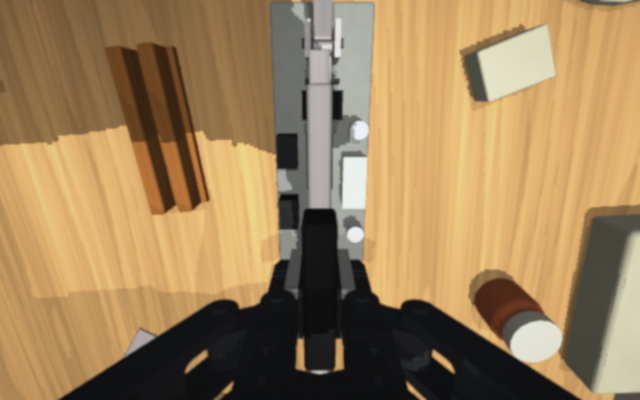

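View pics/s4a.png

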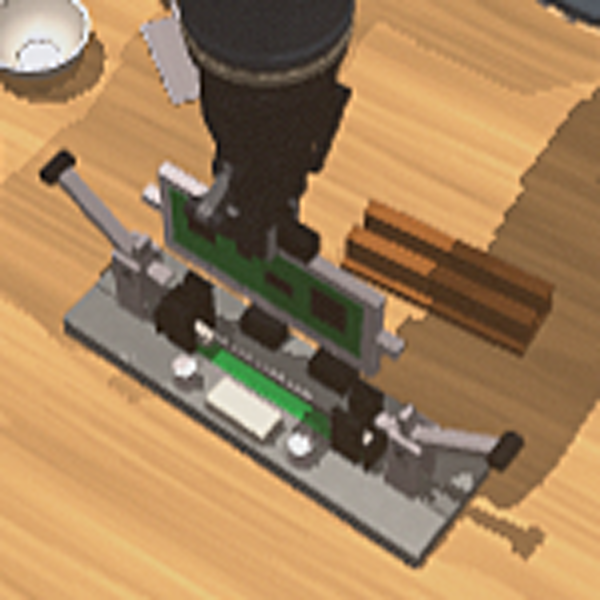

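```bash
python3 - <<'E'
import cv2
im=cv2.imread("pics/wrist4.png")
cv2.imwrite("pics/w4a.png",cv2.resize(im[0:270,250:400],None,fx=2.2*1.6,fy=2.2,interpolation=cv2.INTER_CUBIC))
E
```

```text
(no output)
```

View pics/w4a.png

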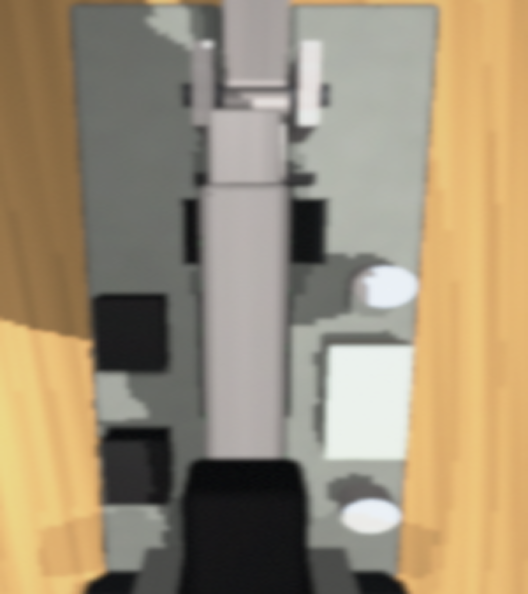

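```bash
cat > f4.py <<'E'
from h import *
exec("""def fit(obs,p0):
    f=lambda p:np.concatenate([(proj(C,loc(p,X))[0]-uv) for C,uv,X in obs])
    r=least_squares(f,p0); return r.x,f(r.x).reshape(-1,2)""")
o=np.array([0.57912238,-0.00772859,0.21326122])
import math
st=dict(eef_pos=o,eef_rot=np.array(observe()["eef_rot"]))
W=cam("wrist",st);R=st["eef_rot"]
w=lambda u,v:(250+u/3.52,v/2.2)
def tl(uv,z): return np.round((R.T@(onz(W,uv,z)-o))[:2],4)
zb=.1195
print("board end far",tl(w(247,185),zb+.085),"ear end",tl(w(246.5,110),zb+.049),"bar top far",tl(w(245,465),zb+.105))
print("plate far",tl(w(254.5,5),.02),"bracket",tl(w(257,40),.086),tl(w(257,125),.086),"guide lips",tl(w(255,198),.076),tl(w(255,262),.076))
S=cam("scene"); s=lambda u,v:(235+u/4,145+v/4)
def ts(uv,z): return np.round((R.T@(onz(S,uv,z)-o))[:2],4)
print("S plate corners L,B",ts(s(65,325),.02),ts(s(418,562),.02),ts(s(490,470),.02))
print("S board ends",ts(s(162,165),zb+.085),ts(s(385,295),zb+.085), "knobs")
E
python3 f4.py
```

```text
board end far [ 0.0832 -0.0007] ear end [ 0.0993 -0.0007] bar top far [ 0.0387 -0.0009]
plate far [0.1539 0.0014] bracket [0.1289 0.0015] [0.1048 0.0015] guide lips [0.0829 0.0013] [0.0617 0.0014]
S plate corners L,B [-0.1449  0.0514] [0.16   0.0502] [ 0.1607 -0.0344]
S board ends [-0.0827  0.0015] [ 0.0852 -0.0035] knobs
```

```bash
python3 -m pendant '[[0.0005,0.001,0.012,0,0,0],[0.001,0.0022,0.024,0,0,0],[0.001,0.0022,0.036,0,0,0],[0.001,0.0022,0.036,0,0,0],[0.001,0.0022,0.036,0,0,0]]'
python3 -m pendant '[[0,0,0,0,0,0],[0,0,0,0,0,0]]'
python3 - <<'E'
from h import *
s=observe();print(s["eef_pos"],s["force"],s["wrist_torque"])
for n in ["wrist","side"]:
    im=snapshot(n); cv2.imwrite(f"pics/{n}5.png",im[:,:,::-1])
im=cv2.imread("pics/wrist5.png")
a=cv2.resize(im[0:270,250:400],None,fx=2.2*1.6,fy=2.2,interpolation=cv2.INTER_CUBIC)
b=cv2.imread("pics/side5.png")[150:270,260:380]
b=cv2.resize(b,None,fx=2.2,fy=2.2); b=cv2.copyMakeBorder(b,0,a.shape[0]-b.shape[0],0,0,0)
cv2.imwrite("pics/w5a.png",np.hstack([a,b]))
E
```

```text
time: 4.72
eef_pos: [0.5816, -0.007, 0.1774]
eef_rot: [[0.061, 0.998, -0.001], [0.998, -0.061, 0.0], [-0.0, -0.001, -1.0]]
force: [-0.0, -0.5, -2.4]
opening: 0.0131
time: 4.88
eef_pos: [0.5825, -0.0071, 0.1783]
eef_rot: [[0.061, 0.998, 0.001], [0.998, -0.061, -0.0], [0.0, 0.001, -1.0]]
force: [0.7, -0.5, -2.4]
opening: 0.013
[ 0.58252747 -0.00713262  0.17828898] [ 0.67279697 -0.491373   -2.43829273] [ 0.0125005   0.03569652 -0.00067879]
```

View pics/w5a.png

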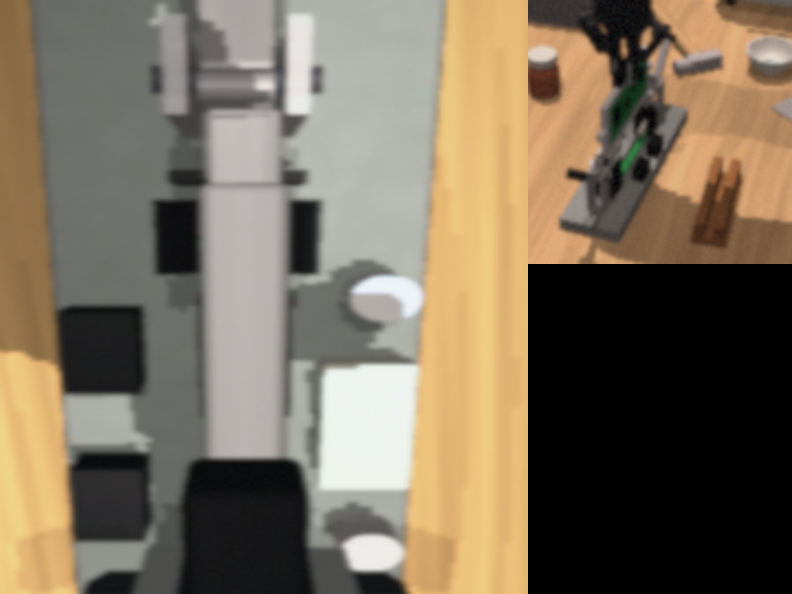

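```bash
python3 -m pendant '[[0,0,0,0,0,0],[0,0,0,0,0,0],[0,0,0,0,0,0],[0,0,0,0,0,0],[0,0,0,0,0,0]]'
python3 - <<'E'
from h import *
s=observe();print(s["eef_pos"],s["qd"],s["force"])
im=snapshot("wrist"); cv2.imwrite(f"pics/wrist6.png",im[:,:,::-1])
im=cv2.imread("pics/wrist6.png")
a=cv2.resize(im[0:270,250:400],None,fx=2.2*1.6*1.5,fy=2.2,interpolation=cv2.INTER_CUBIC)
cv2.imwrite("pics/w6a.png",a)
E
```

```text
time: 5.4
eef_pos: [0.5822, -0.0072, 0.1773]
eef_rot: [[0.061, 0.998, -0.0], [0.998, -0.061, 0.0], [0.0, -0.0, -1.0]]
force: [0.1, 0.3, -3.2]
opening: 0.0128
[ 0.58216504 -0.00718102  0.17730373] [ 0.03178075  0.05105471  0.01526549 -0.03179748 -0.02916573  0.02770753] [ 0.14915184  0.25243287 -3.17232553]
```

View pics/w6a.png

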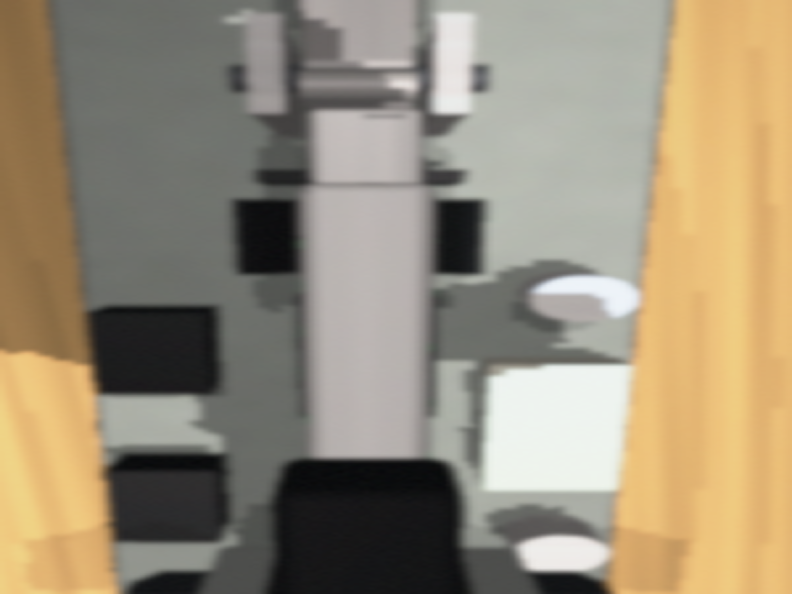

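```bash
python3 - <<'E'
from h import *
s=observe();W=cam("wrist",s);o=np.array(s["eef_pos"]);R=np.array(s["eef_rot"])
w=lambda u,v:(250+u/5.28,v/2.2)
def tl(uv,z): return np.round((R.T@(onz(W,uv,z)-o))[:2],4)
zb=o[2]-.0938
print(zb,"board end",tl(w(367,184),zb+.085),"ear end",tl(w(364,108),zb+.049),"bar",tl(w(367,490),zb+.105))
print("guide",tl(w(359.5,200),.076),tl(w(359.5,272),.076),"bracket",tl(w(360,12),.086),tl(w(360,113),.086),"pivot pin",tl(w(360,78),.0765))
E
```

```text
0.08348867883551858 board end [ 0.0833 -0.0009] ear end [ 0.0997 -0.0012] bar [ 0.0342 -0.0009]
guide [ 0.0818 -0.0018] [ 0.0611 -0.0018] bracket [ 0.1283 -0.0017] [ 0.1042 -0.0017] pivot pin [ 0.1142 -0.0017]
```

```bash
python3 -m pendant '[[0.0005,-0.0009,0,0,0,0],[0.0005,-0.0009,0.005,0,0,0],[0.0005,-0.0009,0.01,0,0,0],[0.0005,-0.0009,0.015,0,0,0],[0.0005,-0.0009,0.015,0,0,0]]'
python3 -m pendant '[[0,0,0.005,0,0,0],[0,0,0.01,0,0,0],[0,0,0.01,0,0,0],[0,0,0.01,0,0,0]]'
```

```text
time: 5.87
eef_pos: [0.5806, -0.0066, 0.1608]
eef_rot: [[0.061, 0.998, -0.002], [0.998, -0.061, 0.0], [-0.0, -0.002, -1.0]]
force: [-0.7, 0.3, -3.2]
opening: 0.0128
time: 6.2
eef_pos: [0.5811, -0.0066, 0.1519]
eef_rot: [[0.061, 0.998, -0.001], [0.998, -0.061, 0.0], [-0.0, -0.001, -1.0]]
force: [-0.7, -0.1, -1.9]
opening: 0.013
```

```bash
python3 -m pendant '[[0,0,0.005,0,0,0],[0,0,0.01,0,0,0],[0,0,0.013,0,0,0],[0,0,0.013,0,0,0],[0,0,0.013,0,0,0]]'
python3 - <<'E'
from h import *
s=observe();print(s["eef_pos"],s["force"],s["wrist_torque"])
for n in ["wrist","scene"]:
    im=snapshot(n); cv2.imwrite(f"pics/{n}7.png",im[:,:,::-1])
im=cv2.imread("pics/wrist7.png")
a=cv2.resize(im[0:270,250:400],None,fx=2.2,fy=2.2,interpolation=cv2.INTER_CUBIC)
b=cv2.imread("pics/scene7.png")[170:290,240:380]
b=cv2.resize(b,None,fx=3.3,fy=3.3,interpolation=cv2.INTER_CUBIC); b=cv2.copyMakeBorder(b,0,a.shape[0]-b.shape[0],0,0,0)
cv2.imwrite("pics/w7a.png",np.hstack([a,b]))
E
```

```text
time: 6.62
eef_pos: [0.5812, -0.0066, 0.1391]
eef_rot: [[0.061, 0.998, -0.0], [0.998, -0.061, 0.0], [-0.0, -0.0, -1.0]]
force: [0.2, 0.1, -2.9]
opening: 0.0128
[ 0.58116856 -0.00661958  0.13907901] [ 0.16907279  0.12912043 -2.86861362] [-0.02668327 -0.01436947 -0.04761753]
```

View pics/w7a.png

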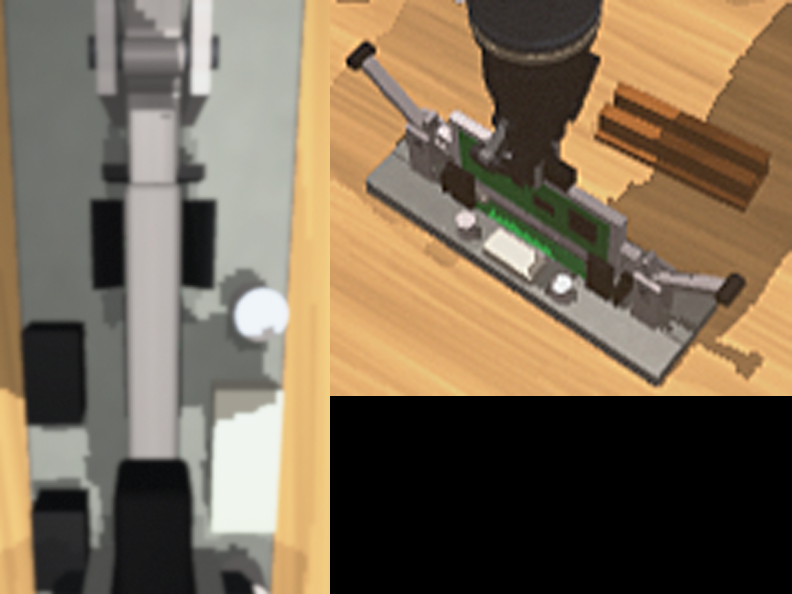

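```bash
python3 -m pendant '[[0,0,0.002,0,0,0],[0,0,0.004,0,0,0],[0,0,0.004,0,0,0],[0,0,0.004,0,0,0]]'
python3 -m pendant '[[0,0,0.001,0,0,0],[0,0,0.0015,0,0,0],[0,0,0.0015,0,0,0]]'
```

```text
time: 7.05
eef_pos: [0.5812, -0.0066, 0.1352]
eef_rot: [[0.061, 0.998, -0.0], [0.998, -0.061, 0.0], [-0.0, -0.0, -1.0]]
force: [-0.3, -0.6, -2.6]
opening: 0.0131
time: 7.3
eef_pos: [0.5813, -0.0066, 0.1337]
eef_rot: [[0.061, 0.998, -0.0], [0.998, -0.061, 0.0], [0.0, -0.0, -1.0]]
force: [0.1, -1.0, -3.0]
opening: 0.0128
```

```bash
python3 -m pendant '[[0,0,0.001,0,0,0],[0,0,0.001,0,0,0],[0,0,0.001,0,0,0]]'
python3 -m pendant '[[0,0,0.001,0,0,0],[0,0,0.001,0,0,0],[0,0,0.001,0,0,0]]'
```

```text
time: 7.55
eef_pos: [0.5815, -0.0066, 0.1332]
eef_rot: [[0.061, 0.998, 0.001], [0.998, -0.061, 0.0], [0.0, 0.001, -1.0]]
force: [-1.1, 1.1, 3.8]
opening: 0.0127
time: 7.8
eef_pos: [0.5817, -0.0066, 0.1329]
eef_rot: [[0.061, 0.998, 0.002], [0.998, -0.061, 0.0], [0.0, 0.002, -1.0]]
force: [-4.7, 1.4, 15.6]
opening: 0.0129
```

```bash
python3 -m pendant '[[0,0,-0.0015,0,0,0],[0,0,-0.0015,0,0,0],[0,0,-0.0015,0,0,0]]'
python3 - <<'E'
from h import *
s=observe();print(s["eef_pos"],s["force"],s["wrist_torque"])
im=snapshot("scene");cv2.imwrite("pics/s8.png",cv2.resize(im[165:295,235:385,::-1],None,fx=4.5,fy=4.5,interpolation=cv2.INTER_CUBIC))
E
```

```text
time: 8.05
eef_pos: [0.5814, -0.0066, 0.1332]
eef_rot: [[0.061, 0.998, 0.0], [0.998, -0.061, 0.0], [0.0, 0.0, -1.0]]
force: [1.1, 0.6, 0.2]
opening: 0.0132
[ 0.58140402 -0.00658458  0.13324453] [1.08777513 0.61893768 0.2237839 ] [ 0.06164727 -0.02979824  0.01570315]
```

View pics/s8.png

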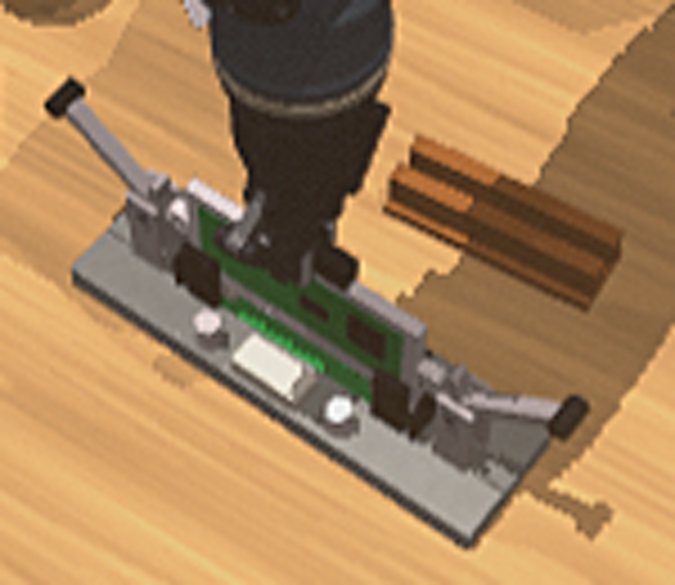

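```bash
python3 -m pendant '[[0,0,0,0,0,0],[0,0,0,0,0,0],[0,0,0,0,0,0],[0,0,0,0,0,0]]' 45
python3 -m pendant '[[0,0,-0.02,0,0,0],[0,0,-0.05,0,0,0],[0,0,-0.085,0,0,0],[0,0,-0.11,0,0,0],[0,0,-0.11,0,0,0]]'
python3 -m pendant '[[0,0,0,0,0,0],[0,0,0,0,0,0],[0,0,0,0,0,0],[0,0,0,0,0,0]]' 0
python3 - <<'E'
from h import *
s=observe();print(s["eef_pos"],s["force"],s["wrist_torque"])
for n in ["wrist","scene"]:
    im=snapshot(n); cv2.imwrite(f"pics/{n}9.png",im[:,:,::-1])
    for d in cut_out(n,"knob_left"): print(n,round(d["confidence"],2),np.round(d["extent"],1))
b=cv2.imread("pics/scene9.png")[165:295,235:385]
cv2.imwrite("pics/s9.png",cv2.resize(b,None,fx=4.5,fy=4.5,interpolation=cv2.INTER_CUBIC))
E
```

```text
time: 8.43
eef_pos: [0.5813, -0.0067, 0.1333]
eef_rot: [[0.061, 0.998, -0.0], [0.998, -0.061, -0.0], [-0.0, -0.0, -1.0]]
force: [1.0, -0.4, -0.3]
opening: 0.0388
time: 8.85
eef_pos: [0.5831, -0.0067, 0.2487]
eef_rot: [[0.061, 0.998, 0.007], [0.998, -0.061, -0.0], [0.0, 0.007, -1.0]]
force: [1.3, 0.1, 0.6]
opening: 0.0384
time: 9.18
eef_pos: [0.5808, -0.0066, 0.2422]
eef_rot: [[0.061, 0.998, -0.002], [0.998, -0.061, -0.0], [-0.0, -0.002, -1.0]]
force: [-0.5, -0.1, -0.6]
opening: -0.0001
[ 0.580797   -0.00663221  0.24216874] [-0.51671164 -0.09717351 -0.59565633] [ 0.01643457  0.03523698 -0.02800573]
wrist 0.81 [322.2  38.5  15.3  76.8]
scene 0.8 [350.7 253.4  30.8  16.4]
```

View pics/wrist9.png

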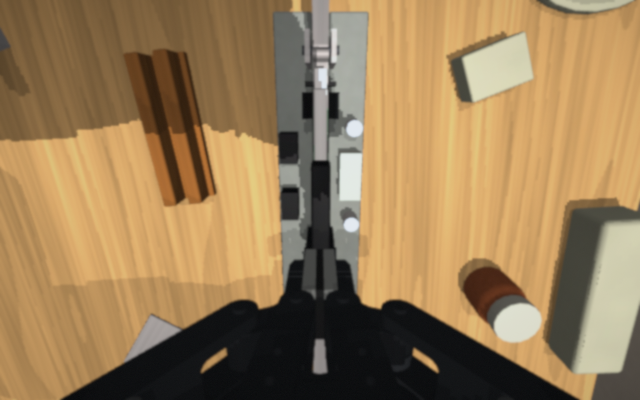

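View pics/s9.png

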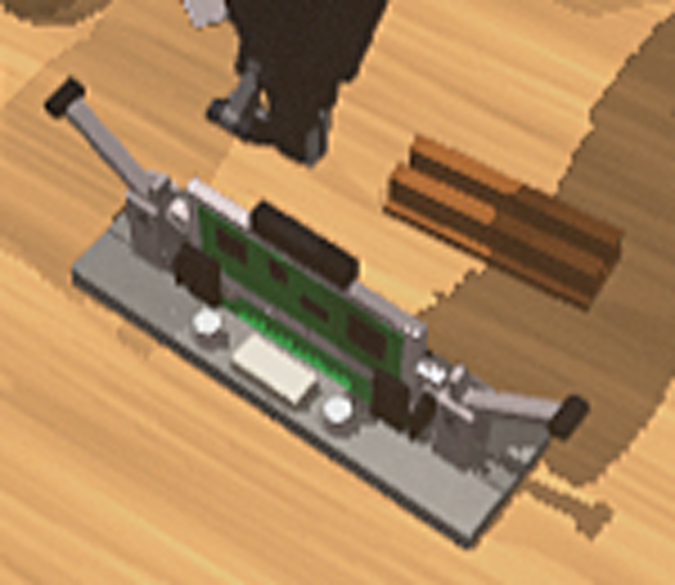

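```bash
cat > k.py <<'E'
from h import *
CH=[.5805,-.0078,-.0605]
def knob(side,v,r=.085):
    a=v-.45
    return loc(CH,(0,side*(.115+r*np.sin(a)),.0765+r*np.cos(a)))[0]
E
python3 - <<'E'
from k import *
S=cam("scene")
for side,uv in ((1,(361.7,257.2)),(-1,(249.4,186.8))):
    for v in (1.2,1.3,1.35,1.4): print(side,v,np.round(knob(side,v),4),np.round(proj(S,knob(side,v))[0]-uv,1))
E
```

```text
1 1.2 [0.591  0.1648 0.1387] [-3.4 -4.2]
1 1.3 [0.5913 0.1707 0.1326] [-1.6 -1.7]
1 1.35 [0.5915 0.1735 0.1293] [-0.8 -0.4]
1 1.4 [0.5916 0.176  0.1259] [-0.1  0.8]
-1 1.2 [ 0.57   -0.1804  0.1387] [ 1.8 -1.8]
-1 1.3 [ 0.5697 -0.1863  0.1326] [ 0.4 -1.5]
-1 1.35 [ 0.5695 -0.1891  0.1293] [-0.3 -1.2]
-1 1.4 [ 0.5694 -0.1916  0.1259] [-0.8 -0.9]
```

```bash
python3 -m pendant '[[0.04,0,0,0,0,0],[0.08,0,0,0,0,0],[0.12,0,0,0,0,0],[0.16,0,0,0,0,0],[0.2,0,0,0,0,0]]'
python3 -m pendant '[[0.008,0,0.03,0,0,0],[0.008,0,0.055,0,0,0],[0.008,0,0.07,0,0,0],[0.008,0,0.07,0,0,0],[0.008,0,0.07,0,0,0]]'
python3 -m pendant '[[0,0,0,0,0,0],[0,0,0,0,0,0],[0,0,0,0,0,0]]'
python3 - <<'E'
from h import *
s=observe();print(s["eef_pos"],s["force"])
for n in ["wrist","scene"]:
    im=snapshot(n); cv2.imwrite(f"pics/{n}10.png",im[:,:,::-1])
b=cv2.imread("pics/scene10.png")[165:295,260:410]
cv2.imwrite("pics/s10.png",cv2.resize(b,None,fx=4.5,fy=4.5,interpolation=cv2.INTER_CUBIC))
E
```

```text
time: 9.8
eef_pos: [0.5932, 0.1948, 0.2433]
eef_rot: [[0.061, 0.998, 0.0], [0.998, -0.061, -0.0], [0.0, 0.0, -1.0]]
force: [1.7, -0.0, 0.4]
opening: 0.0002
time: 10.22
eef_pos: [0.5936, 0.2008, 0.1731]
eef_rot: [[0.061, 0.998, -0.001], [0.998, -0.061, -0.0], [-0.001, -0.001, -1.0]]
force: [-0.6, -0.8, 1.0]
opening: 0.0006
time: 10.47
eef_pos: [0.5946, 0.201, 0.1746]
eef_rot: [[0.061, 0.998, 0.002], [0.998, -0.061, 0.001], [0.001, 0.002, -1.0]]
force: [-0.7, -0.8, -0.3]
opening: -0.0003
[0.59463419 0.20095598 0.17460403] [-0.6769095  -0.79691946 -0.28704584]
```

View pics/wrist10.png

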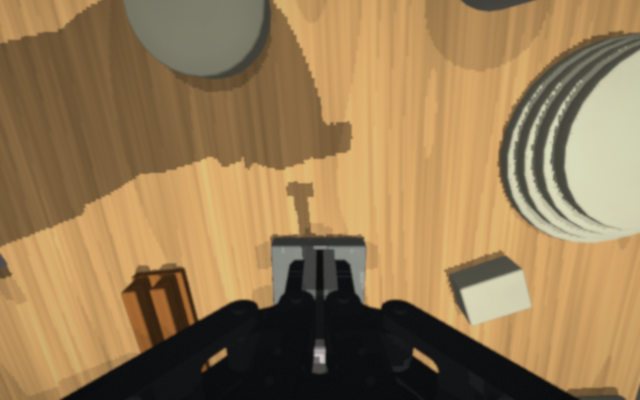

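View pics/s10.png

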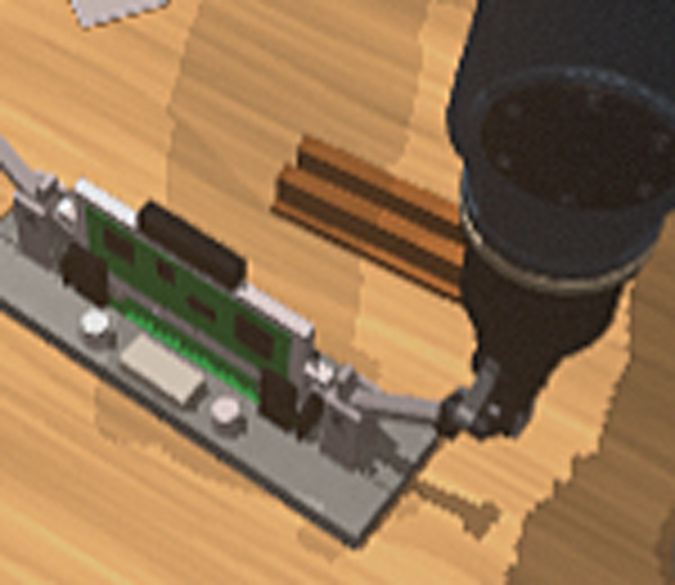

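```bash
python3 -m pendant '[[0,0,0.02,0,0,0],[0,0,0.039,0,0,0],[0,0,0.039,0,0,0],[0,0,0.039,0,0,0]]'
python3 -m pendant '[[-0.003,0,0,0,0,0],[-0.006,0,0,0,0,0],[-0.006,0,0,0,0,0],[-0.006,0,0,0,0,0]]'
python3 -m pendant '[[-0.002,0,0,0,0,0],[-0.003,0,0,0,0,0],[-0.003,0,0,0,0,0]]'
```

```text
time: 10.9
eef_pos: [0.5935, 0.2008, 0.1342]
eef_rot: [[0.061, 0.998, -0.001], [0.998, -0.061, -0.0], [-0.001, -0.001, -1.0]]
force: [0.3, 0.4, -0.0]
opening: -0.0
time: 11.23
eef_pos: [0.594, 0.1949, 0.1351]
eef_rot: [[0.061, 0.998, 0.001], [0.998, -0.061, 0.0], [0.0, 0.001, -1.0]]
force: [0.1, -0.0, -0.6]
opening: -0.0001
time: 11.48
eef_pos: [0.5935, 0.1918, 0.1344]
eef_rot: [[0.061, 0.998, 0.0], [0.998, -0.061, 0.0], [0.0, 0.0, -1.0]]
force: [0.3, -0.5, -0.3]
opening: -0.0003
```

```bash
python3 -m pendant '[[-0.002,0,0,0,0,0],[-0.003,0,0,0,0,0],[-0.003,0,0,0,0,0]]'
python3 -m pendant '[[-0.002,0,0,0,0,0],[-0.003,0,0,0,0,0],[-0.003,0,0,0,0,0]]'
```

```text
time: 11.73
eef_pos: [0.5934, 0.1898, 0.1348]
eef_rot: [[0.06, 0.998, 0.001], [0.998, -0.06, 0.002], [0.002, 0.0, -1.0]]
force: [-0.3, 7.3, 2.7]
opening: 0.0006
time: 11.98
eef_pos: [0.5935, 0.1886, 0.1358]
eef_rot: [[0.059, 0.998, 0.002], [0.998, -0.059, 0.006], [0.006, 0.001, -1.0]]
force: [-3.7, 18.2, 11.8]
opening: -0.0
```

```bash
python3 -m pendant '[[-0.001,0,-0.003,0,0,0],[-0.003,0,-0.006,0,0,0],[-0.006,0,-0.0095,0,0,0],[-0.008,0,-0.012,0,0,0],[-0.008,0,-0.012,0,0,0]]'
python3 - <<'E'
from k import *
for side in (1,-1):
  k0=knob(side,1.37)
  for v in (1.37,1.2,1.1,1,.9,.8,.7,.6,.5,.4,.3,.2,.1,0,-.1,-.2):
    k=knob(side,v); print(side,v,np.round(k,4))
E
```

```text
time: 12.4
eef_pos: [0.5928, 0.1786, 0.1473]
eef_rot: [[0.061, 0.998, 0.001], [0.998, -0.061, 0.002], [0.002, 0.001, -1.0]]
force: [-0.1, 4.4, 3.0]
opening: -0.0004
1 1.37 [0.5915 0.1745 0.128 ]
1 1.2 [0.591  0.1648 0.1387]
1 1.1 [0.5906 0.1583 0.1442]
1 1 [0.5901 0.1513 0.149 ]
1 0.9 [0.5897 0.1439 0.153 ]
1 0.8 [0.5892 0.1361 0.1563]
1 0.7 [0.5887 0.128  0.1589]
1 0.6 [0.5882 0.1197 0.1605]
1 0.5 [0.5877 0.1112 0.1614]
1 0.4 [0.5872 0.1027 0.1614]
1 0.3 [0.5867 0.0943 0.1605]
1 0.2 [0.5862 0.086  0.1589]
1 0.1 [0.5857 0.0779 0.1563]
1 0 [0.5852 0.0701 0.153 ]
1 -0.1 [0.5848 0.0626 0.149 ]
1 -0.2 [0.5843 0.0556 0.1442]
-1 1.37 [ 0.5695 -0.1901  0.128 ]
-1 1.2 [ 0.57   -0.1804  0.1387]
-1 1.1 [ 0.5704 -0.1739  0.1442]
-1 1 [ 0.5709 -0.1669  0.149 ]
-1 0.9 [ 0.5713 -0.1595  0.153 ]
-1 0.8 [ 0.5718 -0.1517  0.1563]
-1 0.7 [ 0.5723 -0.1436  0.1589]
-1 0.6 [ 0.5728 -0.1353  0.1605]
-1 0.5 [ 0.5733 -0.1268  0.1614]
-1 0.4 [ 0.5738 -0.1183  0.1614]
-1 0.3 [ 0.5743 -0.1099  0.1605]
-1 0.2 [ 0.5748 -0.1016  0.1589]
-1 0.1 [ 0.5753 -0.0935  0.1563]
-1 0 [ 0.5758 -0.0857  0.153 ]
-1 -0.1 [ 0.5762 -0.0782  0.149 ]
-1 -0.2 [ 0.5767 -0.0712  0.1442]
```

```bash
python3 -m pendant '[[-0.006,0,-0.0045,0,0,0],[-0.012,0,-0.0085,0,0,0],[-0.019,0,-0.012,0,0,0],[-0.027,0,-0.015,0,0,0],[-0.027,0,-0.015,0,0,0]]'
python3 -m pendant '[[0,0,0,0,0,0],[0,0,0,0,0,0]]'
```

```text
time: 12.82
eef_pos: [0.5913, 0.1503, 0.1622]
eef_rot: [[0.062, 0.998, 0.001], [0.998, -0.062, 0.0], [0.0, 0.001, -1.0]]
force: [-0.1, -0.2, 0.4]
opening: 0.0001
time: 12.98
eef_pos: [0.5908, 0.151, 0.1609]
eef_rot: [[0.061, 0.998, -0.001], [0.998, -0.061, -0.0], [-0.0, -0.001, -1.0]]
force: [-0.2, 0.8, -0.1]
opening: 0.0003
```

```bash
python3 - <<'E'
from h import *
im=snapshot("scene")[:,:,::-1]; cv2.imwrite("pics/s11.png",cv2.resize(im[150:295,235:400],None,fx=4.5,fy=4,interpolation=cv2.INTER_CUBIC))
E
```

```text
(no output)
```

View pics/s11.png

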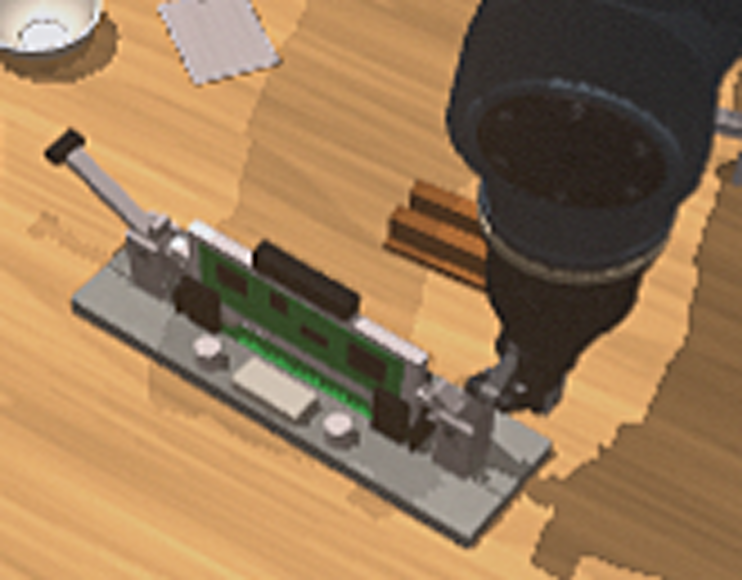

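```bash
python3 -m pendant '[[0.01,0,-0.01,0,0,0],[0.012,0,-0.045,0,0,0],[0.0,0,-0.075,0,0,0],[-0.035,0,-0.085,0,0,0],[-0.076,0,-0.085,0,0,0]]'
python3 -m pendant '[[-0.041,0,0,0,0,0],[-0.082,0,0,0,0,0],[-0.123,0,0,0,0,0],[-0.164,0,0,0,0,0],[-0.205,0,0,0,0,0]]'
python3 -m pendant '[[-0.041,0,0,0,0,0],[-0.07,0,0,0,0,0],[-0.085,0,0.02,0,0,0],[-0.085,0,0.05,0,0,0],[-0.085,0,0.05,0,0,0]]'
python3 -m pendant '[[0,0,0,0,0,0],[0,0,0,0,0,0],[0,0,0,0,0,0],[0,0,0,0,0,0]]'
python3 - <<'E'
from h import *
s=observe();print(s["eef_pos"],s["force"])
for n in ["wrist","scene"]:
    im=snapshot(n); cv2.imwrite(f"pics/{n}12.png",im[:,:,::-1])
b=cv2.imread("pics/scene12.png")[130:275,220:385]
b=cv2.resize(b,None,fx=2.5,fy=2.5,interpolation=cv2.INTER_CUBIC)
a=cv2.imread("pics/wrist12.png")[0:363,130:510]
cv2.imwrite("pics/s12.png",np.hstack([a,cv2.copyMakeBorder(b,0,363-b.shape[0],0,0,0)]))
E
```

```text
time: 13.45
eef_pos: [0.5873, 0.0763, 0.2488]
eef_rot: [[0.057, 0.998, 0.004], [0.998, -0.057, 0.001], [0.001, 0.004, -1.0]]
force: [1.8, -0.2, 0.6]
opening: -0.0
time: 13.87
eef_pos: [0.5733, -0.1311, 0.2461]
eef_rot: [[0.061, 0.998, -0.0], [0.998, -0.061, -0.0], [-0.0, -0.0, -1.0]]
force: [-0.5, 0.4, 0.8]
opening: -0.0
time: 14.28
eef_pos: [0.5663, -0.2144, 0.1909]
eef_rot: [[0.063, 0.998, -0.007], [0.998, -0.063, 0.003], [0.002, -0.007, -1.0]]
force: [-0.8, -0.3, -1.4]
opening: 0.0002
time: 14.62
eef_pos: [0.5695, -0.2139, 0.1979]
eef_rot: [[0.06, 0.998, 0.002], [0.998, -0.06, -0.001], [-0.001, 0.002, -1.0]]
force: [-0.6, 0.1, -0.8]
opening: -0.0001
[ 0.56946496 -0.21386913  0.19786692] [-0.58192479  0.14153982 -0.75893255]
```

View pics/s12.png

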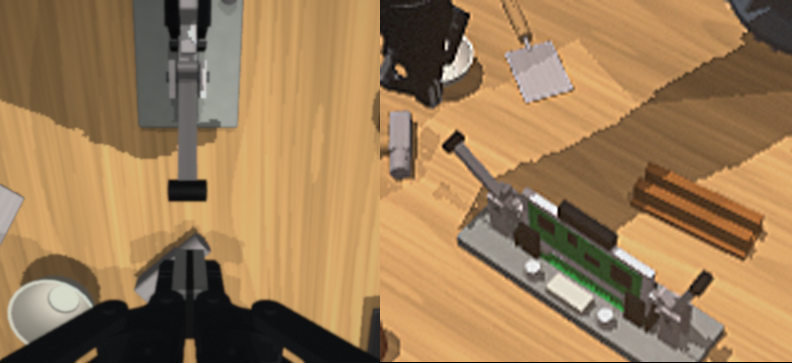

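```bash
python3 -m pendant '[[0,0,0.03,0,0,0],[0,0,0.059,0,0,0],[0,0,0.059,0,0,0],[0,0,0.059,0,0,0]]'
python3 -m pendant '[[0.004,0,0,0,0,0],[0.008,0,0,0,0,0],[0.008,0,0,0,0,0],[0.008,0,0,0,0,0]]'
python3 -m pendant '[[0.0015,0,0,0,0,0],[0.0025,0,0,0,0,0],[0.0025,0,0,0,0,0]]'
```

```text
time: 15.05
eef_pos: [0.568, -0.2138, 0.1372]
eef_rot: [[0.061, 0.998, -0.002], [0.998, -0.061, 0.001], [0.001, -0.002, -1.0]]
force: [0.5, -1.3, -0.1]
opening: -0.0
time: 15.38
eef_pos: [0.5701, -0.2078, 0.1402]
eef_rot: [[0.062, 0.998, 0.003], [0.998, -0.062, -0.004], [-0.004, 0.003, -1.0]]
force: [-4.1, -11.0, 8.1]
opening: 0.0001
time: 15.63
eef_pos: [0.5703, -0.207, 0.1409]
eef_rot: [[0.063, 0.998, 0.004], [0.998, -0.063, -0.008], [-0.008, 0.004, -1.0]]
force: [-8.3, -22.5, 14.3]
opening: 0.0002
```

```bash
python3 -m pendant '[[0.0,0,-0.004,0,0,0],[0.002,0,-0.008,0,0,0],[0.005,0,-0.012,0,0,0],[0.008,0,-0.015,0,0,0],[0.008,0,-0.015,0,0,0]]'
```

```text
time: 16.05
eef_pos: [0.5707, -0.1957, 0.1545]
eef_rot: [[0.061, 0.998, 0.003], [0.998, -0.061, -0.002], [-0.002, 0.003, -1.0]]
force: [-0.2, -5.1, 4.0]
opening: 0.0003
```

```bash
python3 -m pendant '[[0.004,0,0.0,0,0,0],[0.008,0,-0.001,0,0,0],[0.012,0,-0.003,0,0,0],[0.012,0,-0.003,0,0,0]]'
```

```text
time: 16.38
eef_pos: [0.5713, -0.1833, 0.1571]
eef_rot: [[0.06, 0.998, 0.002], [0.998, -0.06, -0.001], [-0.001, 0.002, -1.0]]
force: [0.7, -3.0, 1.2]
opening: -0.0001
```

```bash
python3 - <<'E'
from h import *
im=snapshot("scene")[:,:,::-1]; cv2.imwrite("pics/s13.png",cv2.resize(im[150:295,235:400],None,fx=4.5,fy=4,interpolation=cv2.INTER_CUBIC))
E
```

```text
(no output)
```

View pics/s13.png

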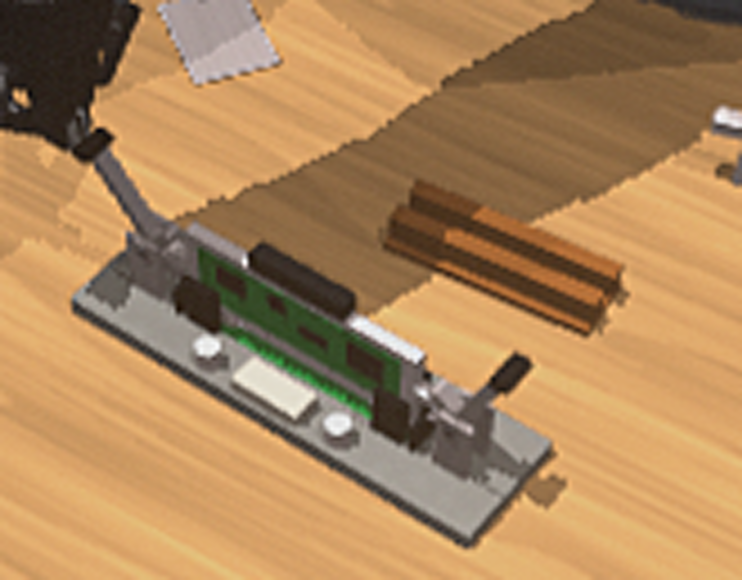

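```bash
python3 -m pendant '[[0.006,0,-0.002,0,0,0],[0.012,0,-0.005,0,0,0],[0.018,0,-0.007,0,0,0],[0.024,0,-0.0085,0,0,0],[0.024,0,-0.0085,0,0,0]]'
python3 -m pendant '[[0.005,0,-0.001,0,0,0],[0.01,0,-0.002,0,0,0],[0.01,0,-0.002,0,0,0]]'
python3 -m pendant '[[0.004,0,-0.0005,0,0,0],[0.008,0,-0.001,0,0,0],[0.008,0,-0.001,0,0,0]]'
```

```text
time: 16.85
eef_pos: [0.5723, -0.1588, 0.1644]
eef_rot: [[0.06, 0.998, 0.001], [0.998, -0.06, 0.0], [0.0, 0.001, -1.0]]
force: [-0.1, -0.8, -0.2]
opening: -0.0001
time: 17.1
eef_pos: [0.5727, -0.1493, 0.166]
eef_rot: [[0.061, 0.998, 0.0], [0.998, -0.061, -0.0], [-0.0, 0.0, -1.0]]
force: [0.1, -0.7, 0.8]
opening: 0.0002
time: 17.35
eef_pos: [0.5731, -0.1416, 0.1668]
eef_rot: [[0.061, 0.998, -0.0], [0.998, -0.061, 0.0], [0.0, -0.0, -1.0]]
force: [0.7, -1.9, 1.7]
opening: 0.0002
```

```bash
python3 -m pendant '[[0.003,0,0,0,0,0],[0.006,0,0,0,0,0],[0.006,0,0,0,0,0]]'
python3 -m pendant '[[0.002,0,0,0,0,0],[0.004,0,0.0005,0,0,0],[0.004,0,0.0005,0,0,0]]'
python3 - <<'E'
from h import *
im=snapshot("scene")[:,:,::-1]; cv2.imwrite("pics/s14.png",cv2.resize(im[150:295,235:400],None,fx=4.5,fy=4,interpolation=cv2.INTER_CUBIC))
E
```

```text
time: 17.6
eef_pos: [0.5734, -0.1357, 0.1667]
eef_rot: [[0.061, 0.998, -0.0], [0.998, -0.061, 0.0], [0.0, -0.0, -1.0]]
force: [0.4, -3.3, 2.4]
opening: 0.0001
time: 17.85
eef_pos: [0.5736, -0.1319, 0.1662]
eef_rot: [[0.061, 0.998, -0.0], [0.998, -0.061, 0.0], [0.0, -0.0, -1.0]]
force: [0.5, -3.8, 2.7]
opening: 0.0003
```

View pics/s14.png

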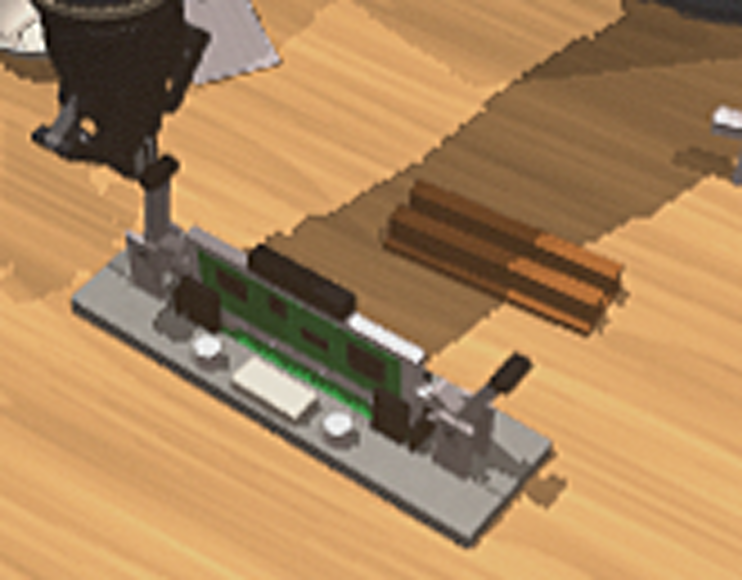

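```bash
python3 -m pendant '[[-0.01,0,-0.01,0,0,0],[-0.012,0,-0.045,0,0,0],[0.0,0,-0.075,0,0,0],[0.035,0,-0.08,0,0,0],[0.076,0,-0.08,0,0,0]]'
python3 -m pendant '[[0.041,0,0,0,0,0],[0.082,0,0,0,0,0],[0.123,0,0,0,0,0],[0.164,0,0,0,0,0],[0.205,0,0,0,0,0]]'
python3 -m pendant '[[0.025,0,0,0,0,0],[0.03,0,0.01,0,0,0],[0.03,0,0.045,0,0,0],[0.03,0,0.076,0,0,0],[0.03,0,0.083,0,0,0]]'
python3 -m pendant '[[0,0,0,0,0,0],[0,0,0,0,0,0],[0,0,0,0,0,0]]'
```

```text
time: 18.32
eef_pos: [0.579, -0.0565, 0.2484]
eef_rot: [[0.064, 0.998, 0.003], [0.998, -0.064, 0.0], [0.001, 0.003, -1.0]]
force: [-0.4, 0.2, -0.5]
opening: 0.0
time: 18.73
eef_pos: [0.5901, 0.1509, 0.246]
eef_rot: [[0.061, 0.998, -0.001], [0.998, -0.061, 0.001], [0.001, -0.001, -1.0]]
force: [0.7, -0.2, 0.5]
opening: -0.0003
time: 19.15
eef_pos: [0.59, 0.178, 0.158]
eef_rot: [[0.06, 0.998, -0.007], [0.998, -0.06, -0.001], [-0.002, -0.007, -1.0]]
force: [-1.2, -0.3, -0.9]
opening: -0.0001
time: 19.4
eef_pos: [0.5935, 0.1786, 0.1653]
eef_rot: [[0.061, 0.998, 0.002], [0.998, -0.061, 0.001], [0.001, 0.002, -1.0]]
force: [0.4, -0.9, 0.9]
opening: 0.0004
```

```bash
python3 -m pendant '[[-0.012,0,0,0,0,0],[-0.022,0,0,0,0,0],[-0.03,0,-0.001,0,0,0],[-0.036,0,-0.0025,0,0,0],[-0.036,0,-0.0025,0,0,0]]'
python3 -m pendant '[[-0.005,0,-0.001,0,0,0],[-0.01,0,-0.002,0,0,0],[-0.01,0,-0.002,0,0,0]]'
python3 -m pendant '[[-0.004,0,-0.0005,0,0,0],[-0.008,0,-0.0005,0,0,0],[-0.008,0,-0.0005,0,0,0]]'
```

```text
time: 19.82
eef_pos: [0.5907, 0.1414, 0.1668]
eef_rot: [[0.062, 0.998, 0.001], [0.998, -0.062, 0.001], [0.001, 0.001, -1.0]]
force: [1.0, 0.5, 0.2]
opening: -0.0001
time: 20.07
eef_pos: [0.5901, 0.1325, 0.1686]
eef_rot: [[0.061, 0.998, 0.001], [0.998, -0.061, 0.001], [0.001, 0.001, -1.0]]
force: [0.1, 2.8, 2.3]
opening: -0.0001
time: 20.32
eef_pos: [0.5896, 0.1246, 0.1689]
eef_rot: [[0.061, 0.998, 0.001], [0.998, -0.061, 0.001], [0.001, 0.001, -1.0]]
force: [1.8, 2.6, 2.1]
opening: -0.0001
```

```bash
python3 -m pendant '[[-0.003,0,0,0,0,0],[-0.006,0,0,0,0,0],[-0.006,0,0,0,0,0]]'
python3 -m pendant '[[-0.002,0,0,0,0,0],[-0.004,0,0.0005,0,0,0],[-0.004,0,0.0005,0,0,0]]'
python3 -m pendant '[[-0.002,0,0.0005,0,0,0],[-0.004,0,0.0005,0,0,0],[-0.004,0,0.0005,0,0,0]]'
```

```text
time: 20.57
eef_pos: [0.5892, 0.1187, 0.1687]
eef_rot: [[0.061, 0.998, 0.001], [0.998, -0.061, 0.001], [0.001, 0.001, -1.0]]
force: [0.5, 3.2, 2.8]
opening: 0.0001
time: 20.82
eef_pos: [0.5889, 0.1148, 0.168]
eef_rot: [[0.061, 0.998, 0.0], [0.998, -0.061, 0.0], [0.0, 0.0, -1.0]]
force: [1.0, 3.0, 3.6]
opening: 0.0002
time: 21.07
eef_pos: [0.5886, 0.1107, 0.1674]
eef_rot: [[0.061, 0.998, 0.0], [0.998, -0.061, 0.0], [0.0, 0.0, -1.0]]
force: [0.6, 3.9, 1.9]
opening: 0.0001
```

```bash
python3 -m pendant '[[-0.002,0,0.0005,0,0,0],[-0.004,0,0.0005,0,0,0],[-0.004,0,0.0005,0,0,0]]'
python3 -m pendant '[[-0.0015,0,0.0005,0,0,0],[-0.003,0,0.0005,0,0,0],[-0.003,0,0.0005,0,0,0]]'
python3 - <<'E'
from h import *
im=snapshot("scene")[:,:,::-1]; cv2.imwrite("pics/s15.png",cv2.resize(im[150:295,235:400],None,fx=4.5,fy=4,interpolation=cv2.INTER_CUBIC))
E
```

```text
time: 21.32
eef_pos: [0.5882, 0.1066, 0.1667]
eef_rot: [[0.061, 0.998, -0.0], [0.998, -0.061, 0.0], [0.0, -0.0, -1.0]]
force: [1.2, 3.0, 0.6]
opening: -0.0002
time: 21.57
eef_pos: [0.588, 0.1037, 0.1662]
eef_rot: [[0.061, 0.998, -0.0], [0.998, -0.061, 0.0], [0.0, -0.0, -1.0]]
force: [2.0, 4.4, 0.6]
opening: 0.0001
```

View pics/s15.png

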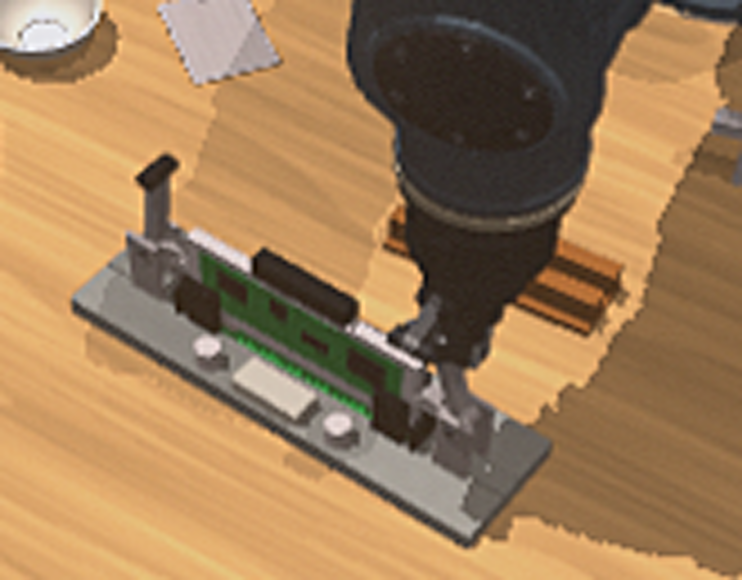

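```bash
python3 -m pendant '[[-0.0015,0,0.0005,0,0,0],[-0.003,0,0.001,0,0,0],[-0.003,0,0.001,0,0,0]]'
python3 -m pendant '[[-0.001,0,0.0005,0,0,0],[-0.002,0,0.001,0,0,0],[-0.002,0,0.001,0,0,0]]'
python3 -m pendant '[[-0.001,0,0.0005,0,0,0],[-0.002,0,0.001,0,0,0],[-0.002,0,0.001,0,0,0]]'
```

```text
time: 21.87
eef_pos: [0.5879, 0.1006, 0.1653]
eef_rot: [[0.061, 0.998, 0.0], [0.998, -0.061, -0.0], [-0.0, 0.0, -1.0]]
force: [-0.1, 3.9, 3.1]
opening: 0.0002
time: 22.12
eef_pos: [0.5877, 0.0986, 0.1643]
eef_rot: [[0.061, 0.998, 0.0], [0.998, -0.061, -0.0], [-0.0, 0.0, -1.0]]
force: [1.1, 3.6, 3.8]
opening: 0.0002
time: 22.37
eef_pos: [0.5876, 0.0965, 0.1634]
eef_rot: [[0.061, 0.998, 0.0], [0.998, -0.061, -0.0], [-0.0, 0.0, -1.0]]
force: [0.2, 3.9, 5.8]
opening: 0.0004
```

```bash
python3 -m pendant '[[-0.001,0,0.0005,0,0,0],[-0.002,0,0.001,0,0,0],[-0.002,0,0.001,0,0,0]]'
python3 -m pendant '[[-0.001,0,0.0005,0,0,0],[-0.002,0,0.001,0,0,0],[-0.002,0,0.001,0,0,0]]'
```

```text
time: 22.62
eef_pos: [0.5875, 0.0945, 0.1625]
eef_rot: [[0.061, 0.998, 0.0], [0.998, -0.061, -0.0], [-0.0, 0.0, -1.0]]
force: [0.5, 2.8, 6.3]
opening: 0.0002
time: 22.87
eef_pos: [0.5875, 0.0924, 0.1615]
eef_rot: [[0.061, 0.998, 0.0], [0.998, -0.061, -0.0], [-0.0, 0.0, -1.0]]
force: [-0.2, 2.1, 5.9]
opening: 0.0002
```

```bash
python3 -m pendant '[[-0.001,0,0.0,0,0,0],[-0.002,0,0.0,0,0,0],[-0.002,0,0,0,0,0]]'
python3 -m pendant '[[-0.001,0,0.0003,0,0,0],[-0.002,0,0.0005,0,0,0],[-0.002,0,0.0005,0,0,0]]'
```

```text
time: 23.12
eef_pos: [0.5872, 0.0907, 0.1611]
eef_rot: [[0.061, 0.998, -0.0], [0.998, -0.061, 0.0], [0.0, -0.0, -1.0]]
force: [1.2, 5.4, 1.8]
opening: -0.0001
time: 23.37
eef_pos: [0.5872, 0.0892, 0.1606]
eef_rot: [[0.061, 0.998, -0.0], [0.998, -0.061, 0.001], [0.001, -0.0, -1.0]]
force: [1.6, 8.1, 1.3]
opening: -0.0004
```

```bash
python3 -m pendant '[[-0.0005,0,0.0002,0,0,0],[-0.001,0,0.0003,0,0,0],[-0.001,0,0.0003,0,0,0]]'
python3 - <<'E'
from h import *
s=observe();print(s["eef_pos"],s["force"])
im=snapshot("scene")[:,:,::-1]; cv2.imwrite("pics/s16.png",cv2.resize(im[150:295,235:400],None,fx=4.5,fy=4,interpolation=cv2.INTER_CUBIC))
E
```

```text
time: 23.62
eef_pos: [0.5872, 0.0886, 0.1605]
eef_rot: [[0.06, 0.998, 0.0], [0.998, -0.06, 0.002], [0.002, -0.0, -1.0]]
force: [1.3, 12.3, 2.1]
opening: -0.0003
[0.5871533  0.08858299 0.16045093] [ 1.28220807 12.34393492  2.12373918]
```

View pics/s16.png

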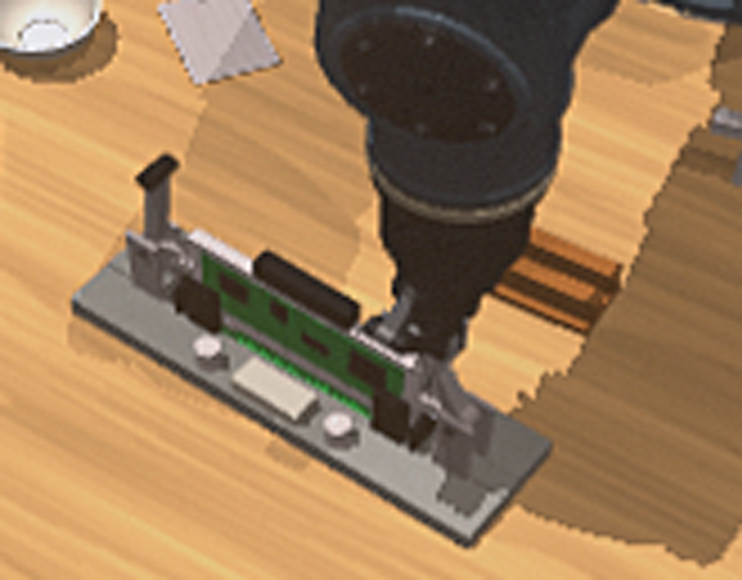

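```bash
python3 -m pendant '[[0.008,0,-0.002,0,0,0],[0.012,0,-0.04,0,0,0],[0.005,0,-0.075,0,0,0],[-0.03,0,-0.085,0,0,0],[-0.07,0,-0.085,0,0,0]]'
python3 -m pendant '[[-0.041,0,0,0,0,0],[-0.082,0,0,0,0,0],[-0.123,0,0,0,0,0],[-0.15,0,0,0,0,0],[-0.177,0,0,0,0,0]]'
python3 -m pendant '[[-0.001,0,0.02,0,0,0],[-0.001,0,0.05,0,0,0],[-0.001,0,0.078,0,0,0],[-0.001,0,0.078,0,0,0],[-0.001,0,0.078,0,0,0]]'
python3 -m pendant '[[0,0,0,0,0,0],[0,0,0,0,0,0]]'
```

```text
time: 24.08
eef_pos: [0.5838, 0.0183, 0.2485]
eef_rot: [[0.058, 0.998, 0.004], [0.998, -0.058, -0.001], [-0.001, 0.004, -1.0]]
force: [1.3, -0.3, -0.4]
opening: -0.0001
time: 24.5
eef_pos: [0.5711, -0.1612, 0.2452]
eef_rot: [[0.062, 0.998, -0.001], [0.998, -0.062, -0.001], [-0.001, -0.001, -1.0]]
force: [1.1, 0.5, 0.1]
opening: 0.0003
time: 24.92
eef_pos: [0.5708, -0.1597, 0.1669]
eef_rot: [[0.061, 0.998, -0.003], [0.998, -0.061, 0.0], [0.0, -0.003, -1.0]]
force: [0.2, -0.0, 0.4]
opening: 0.0
time: 25.08
eef_pos: [0.5729, -0.16, 0.1695]
eef_rot: [[0.061, 0.998, 0.002], [0.998, -0.061, -0.001], [-0.001, 0.002, -1.0]]
force: [-0.7, -0.0, 0.2]
opening: 0.0004
```

```bash
python3 -m pendant '[[0.012,0,0.0015,0,0,0],[0.022,0,0.0015,0,0,0],[0.027,0,0.0015,0,0,0],[0.03,0,0.0015,0,0,0],[0.03,0,0.0015,0,0,0]]'
python3 -m pendant '[[0.0015,0,0.0003,0,0,0],[0.003,0,0.0005,0,0,0],[0.003,0,0.0005,0,0,0]]'
python3 -m pendant '[[0.0015,0,0.0003,0,0,0],[0.003,0,0.0005,0,0,0],[0.003,0,0.0005,0,0,0]]'
```

```text
time: 25.5
eef_pos: [0.574, -0.1291, 0.1664]
eef_rot: [[0.06, 0.998, 0.001], [0.998, -0.06, -0.0], [-0.0, 0.001, -1.0]]
force: [0.5, 1.2, 0.5]
opening: 0.0002
time: 25.75
eef_pos: [0.574, -0.1271, 0.1657]
eef_rot: [[0.061, 0.998, 0.0], [0.998, -0.061, -0.0], [-0.0, 0.0, -1.0]]
force: [0.2, -2.7, 2.5]
opening: 0.0002
time: 26.0
eef_pos: [0.5742, -0.1239, 0.1651]
eef_rot: [[0.061, 0.998, 0.0], [0.998, -0.061, -0.0], [-0.0, 0.0, -1.0]]
force: [-0.2, -4.2, 3.9]
opening: -0.0002
```

```bash
python3 -m pendant '[[0.0015,0,0.0003,0,0,0],[0.003,0,0.0005,0,0,0],[0.003,0,0.0005,0,0,0]]'
python3 -m pendant '[[0.001,0,0.0003,0,0,0],[0.0025,0,0.0005,0,0,0],[0.0025,0,0.0005,0,0,0]]'
python3 -m pendant '[[0.001,0,0.0003,0,0,0],[0.002,0,0.0005,0,0,0],[0.002,0,0.0005,0,0,0]]'
```

```text
time: 26.25
eef_pos: [0.5744, -0.1208, 0.1645]
eef_rot: [[0.061, 0.998, 0.0], [0.998, -0.061, 0.0], [0.0, 0.0, -1.0]]
force: [0.8, -3.3, 2.8]
opening: -0.0
time: 26.5
eef_pos: [0.5745, -0.1183, 0.1639]
eef_rot: [[0.061, 0.998, -0.0], [0.998, -0.061, 0.0], [0.0, -0.0, -1.0]]
force: [0.7, -4.1, 2.6]
opening: 0.0003
time: 26.75
eef_pos: [0.5746, -0.1164, 0.1635]
eef_rot: [[0.061, 0.998, -0.0], [0.998, -0.061, -0.0], [-0.0, -0.0, -1.0]]
force: [1.3, -3.9, 2.5]
opening: 0.0001
```

```bash
python3 -m pendant '[[0.001,0,0.0003,0,0,0],[0.002,0,0.0006,0,0,0],[0.002,0,0.0006,0,0,0]]'
python3 -m pendant '[[0.001,0,0.0003,0,0,0],[0.002,0,0.0006,0,0,0],[0.002,0,0.0006,0,0,0]]'
python3 -m pendant '[[0.001,0,0.0003,0,0,0],[0.002,0,0.0006,0,0,0],[0.002,0,0.0006,0,0,0]]'
```

```text
time: 27.0
eef_pos: [0.5747, -0.1144, 0.1629]
eef_rot: [[0.061, 0.998, 0.0], [0.998, -0.061, -0.0], [-0.0, 0.0, -1.0]]
force: [0.9, -4.2, 3.1]
opening: 0.0002
time: 27.25
eef_pos: [0.5749, -0.1124, 0.1623]
eef_rot: [[0.061, 0.998, 0.0], [0.998, -0.061, -0.0], [-0.0, 0.0, -1.0]]
force: [1.4, -5.2, 3.1]
opening: -0.0001
time: 27.5
eef_pos: [0.575, -0.1104, 0.1617]
eef_rot: [[0.061, 0.998, 0.0], [0.998, -0.061, -0.0], [-0.0, 0.0, -1.0]]
force: [0.8, -4.3, 3.9]
opening: 0.0001
```

```bash
python3 -m pendant '[[0.001,0,0.0003,0,0,0],[0.002,0,0.0006,0,0,0],[0.002,0,0.0006,0,0,0]]'
python3 -m pendant '[[0.001,0,0.0003,0,0,0],[0.002,0,0.0006,0,0,0],[0.002,0,0.0006,0,0,0]]'
```

```text
time: 27.75
eef_pos: [0.5751, -0.1086, 0.1612]
eef_rot: [[0.061, 0.998, 0.0], [0.998, -0.061, -0.0], [-0.0, 0.0, -1.0]]
force: [0.6, -6.4, 3.4]
opening: 0.0001
time: 28.0
eef_pos: [0.5752, -0.1072, 0.1608]
eef_rot: [[0.061, 0.998, 0.0], [0.998, -0.061, -0.002], [-0.002, 0.0, -1.0]]
force: [-0.3, -10.0, 5.8]
opening: 0.0
```

```bash
python3 -m pendant '[[0.0004,0,0.0,0,0,0],[0.0006,0,0.0,0,0,0],[0.0006,0,0.0,0,0,0]]'
python3 - <<'E'
from h import *
s=observe();print(s["eef_pos"],s["force"])
for n in ("scene","wrist"):
  im=snapshot(n)[:,:,::-1]; cv2.imwrite(f"pics/{n}17.png",im)
im=cv2.imread("pics/scene17.png");cv2.imwrite("pics/s17.png",cv2.resize(im[150:295,235:400],None,fx=4.5,fy=4,interpolation=cv2.INTER_CUBIC))
E
```

```text
time: 28.25
eef_pos: [0.5752, -0.1069, 0.1607]
eef_rot: [[0.062, 0.998, 0.0], [0.998, -0.062, -0.002], [-0.002, 0.0, -1.0]]
force: [-1.0, -11.9, 4.5]
opening: -0.0
[ 0.5752418  -0.10694248  0.160743  ] [ -1.03696307 -11.92836975   4.49119629]
```

View pics/s17.png

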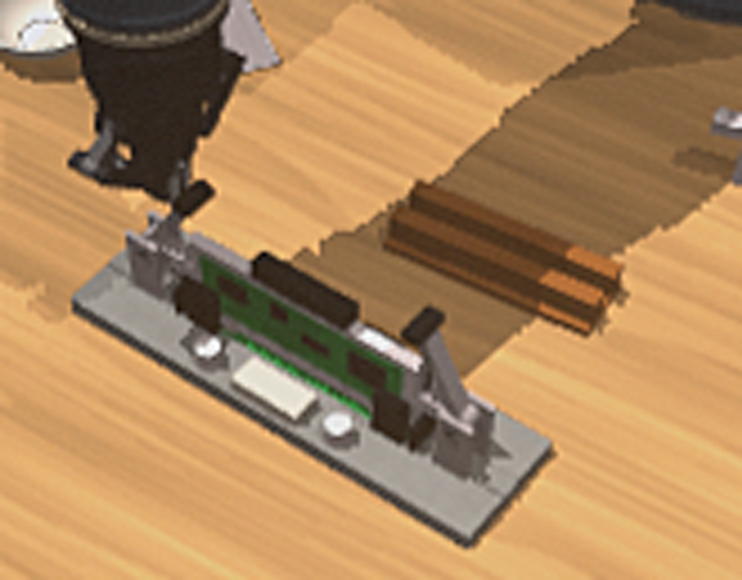

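View pics/wrist17.png

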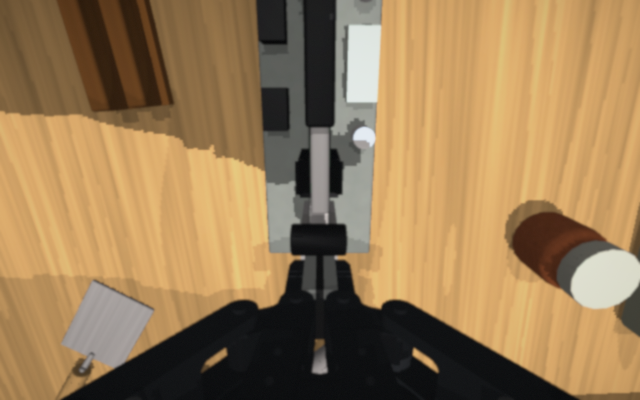

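```bash
python3 -m pendant '[[-0.008,0,-0.002,0,0,0],[-0.012,0,-0.04,0,0,0],[-0.005,0,-0.075,0,0,0],[0.03,0,-0.085,0,0,0],[0.07,0,-0.085,0,0,0]]'
python3 -m pendant '[[0.041,0,0,0,0,0],[0.082,0,0,0,0,0],[0.123,0,0,0,0,0],[0.14,0,0,0,0,0],[0.143,0,0,0,0,0]]'
python3 -m pendant '[[0,0,0.02,0,0,0],[0,0,0.05,0,0,0],[0,0,0.083,0,0,0],[0,0,0.083,0,0,0],[0,0,0.083,0,0,0]]'
python3 -m pendant '[[0,0,0,0,0,0],[0,0,0,0,0,0],[0,0,0,0,0,0]]'
```

```text
time: 28.77
eef_pos: [0.5805, -0.0365, 0.2486]
eef_rot: [[0.064, 0.998, 0.004], [0.998, -0.064, 0.001], [0.001, 0.004, -1.0]]
force: [1.2, -0.5, -0.7]
opening: 0.0
time: 29.18
eef_pos: [0.5877, 0.1106, 0.2449]
eef_rot: [[0.057, 0.998, -0.001], [0.998, -0.057, 0.002], [0.001, -0.002, -1.0]]
force: [-0.8, -0.9, 0.2]
opening: 0.0002
time: 29.6
eef_pos: [0.587, 0.1061, 0.1618]
eef_rot: [[0.061, 0.998, -0.004], [0.998, -0.061, -0.0], [-0.0, -0.004, -1.0]]
force: [0.2, -0.8, 0.8]
opening: -0.0001
time: 29.85
eef_pos: [0.5892, 0.1068, 0.1644]
eef_rot: [[0.061, 0.998, 0.003], [0.998, -0.061, 0.001], [0.001, 0.003, -1.0]]
force: [0.1, -0.4, 0.8]
opening: 0.0003
```

```bash
python3 -m pendant '[[-0.006,0,0.001,0,0,0],[-0.012,0,0.0025,0,0,0],[-0.016,0,0.0025,0,0,0],[-0.016,0,0.0025,0,0,0]]'
python3 -m pendant '[[-0.0005,0,0,0,0,0],[-0.001,0,0,0,0,0],[-0.001,0,0,0,0,0]]'
```

```text
time: 30.18
eef_pos: [0.5874, 0.0908, 0.1602]
eef_rot: [[0.061, 0.998, 0.0], [0.998, -0.061, 0.002], [0.002, 0.0, -1.0]]
force: [1.1, 6.3, -0.7]
opening: -0.0003
time: 30.43
eef_pos: [0.5874, 0.0907, 0.1602]
eef_rot: [[0.06, 0.998, 0.001], [0.998, -0.06, 0.003], [0.003, 0.0, -1.0]]
force: [2.0, 11.5, -2.1]
opening: -0.0006
```

```bash
python3 -m pendant '[[-0.0004,0,0.0,0,0,0],[-0.0004,0,0.0,0,0,0]]'
```

```text
time: 30.6
eef_pos: [0.5874, 0.0905, 0.1602]
eef_rot: [[0.06, 0.998, 0.001], [0.998, -0.06, 0.003], [0.003, 0.0, -1.0]]
force: [2.1, 13.2, -1.7]
opening: 0.0002
```

```bash
python3 -m pendant '[[0.008,0,-0.002,0,0,0],[0.012,0,-0.04,0,0,0],[0.005,0,-0.075,0,0,0],[-0.03,0,-0.085,0,0,0],[-0.07,0,-0.085,0,0,0]]'
python3 -m pendant '[[-0.041,0,0,0,0,0],[-0.082,0,0,0,0,0],[-0.123,0,0,0,0,0],[-0.14,0,0,0,0,0],[-0.144,0,0,0,0,0]]'
python3 -m pendant '[[0,0,0,0,0,0],[0,0,0,0,0,0],[0,0,0,0,0,0],[0,0,0,0,0,0]]'
python3 - <<'E'
from h import *
s=observe();print(s["eef_pos"],s["force"])
for n in ("scene","wrist","side"):
  im=snapshot(n)[:,:,::-1]; cv2.imwrite(f"pics/{n}18.png",im)
im=cv2.imread("pics/scene18.png");cv2.imwrite("pics/s18.png",cv2.resize(im[150:295,235:400],None,fx=4.5,fy=4,interpolation=cv2.INTER_CUBIC))
E
```

```text
time: 31.02
eef_pos: [0.5841, 0.02, 0.2485]
eef_rot: [[0.058, 0.998, 0.005], [0.998, -0.058, 0.0], [0.0, 0.005, -1.0]]
force: [1.1, -0.5, -0.8]
opening: 0.0004
time: 31.43
eef_pos: [0.5735, -0.1278, 0.2451]
eef_rot: [[0.065, 0.998, -0.0], [0.998, -0.065, -0.001], [-0.001, -0.0, -1.0]]
force: [-0.1, 0.0, -0.2]
opening: -0.0
time: 31.77
eef_pos: [0.5743, -0.1229, 0.2451]
eef_rot: [[0.059, 0.998, 0.0], [0.998, -0.059, 0.0], [0.0, 0.0, -1.0]]
force: [-0.3, -0.8, 0.3]
opening: 0.0002
[ 0.57429095 -0.12293637  0.24507166] [-0.33005892 -0.84609475  0.34081889]
```

View pics/s18.png

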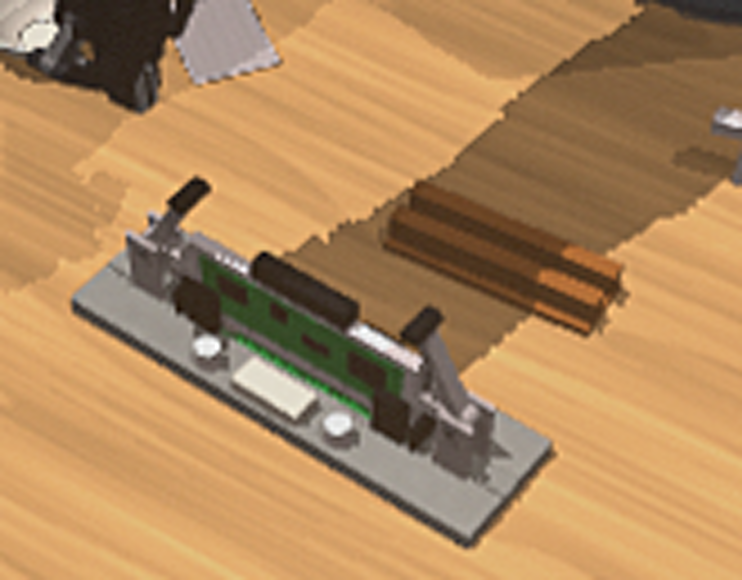

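View pics/wrist18.png

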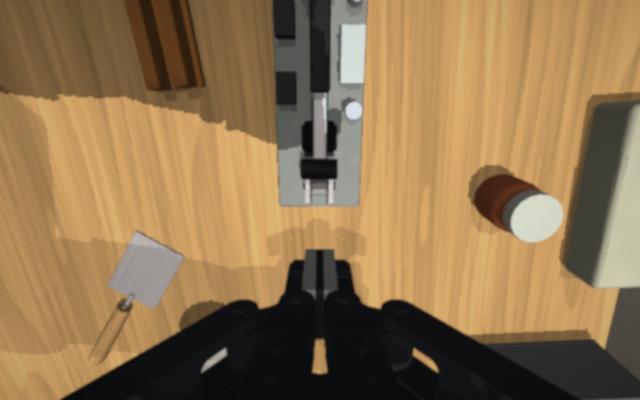

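```bash
python3 -m pendant '[[0,0,0.03,0,0,0],[0,0,0.06,0,0,0],[0,0,0.084,0,0,0],[0,0,0.084,0,0,0],[0,0,0.084,0,0,0]]'
python3 -m pendant '[[0.003,0,0,0,0,0],[0.008,0,0,0,0,0],[0.011,0,0,0,0,0],[0.012,0,0,0,0,0],[0.012,0,0,0,0,0]]'
```

```text
time: 32.33
eef_pos: [0.5735, -0.1237, 0.1608]
eef_rot: [[0.061, 0.998, -0.002], [0.998, -0.061, 0.0], [0.0, -0.002, -1.0]]
force: [0.8, 0.1, 0.3]
opening: -0.0001
time: 32.75
eef_pos: [0.5752, -0.1118, 0.1617]
eef_rot: [[0.06, 0.998, 0.001], [0.998, -0.06, -0.0], [-0.0, 0.001, -1.0]]
force: [-0.3, 1.0, 0.3]
opening: 0.0004
```

```bash
python3 -m pendant '[[0.0015,0,0,0,0,0],[0.003,0,0,0,0,0],[0.003,0,0,0,0,0],[0.003,0,0,0,0,0]]'
python3 -m pendant '[[0.0005,0,0,0,0,0],[0.001,0,0,0,0,0],[0.001,0,0,0,0,0]]'
```

```text
time: 33.08
eef_pos: [0.5751, -0.1095, 0.1611]
eef_rot: [[0.061, 0.998, 0.0], [0.998, -0.061, -0.0], [-0.0, 0.0, -1.0]]
force: [-0.2, -3.4, 0.4]
opening: 0.0001
time: 33.33
eef_pos: [0.5751, -0.1089, 0.161]
eef_rot: [[0.062, 0.998, 0.0], [0.998, -0.062, -0.001], [-0.001, 0.0, -1.0]]
force: [0.9, -7.0, -0.1]
opening: -0.0002
```

```bash
python3 -m pendant '[[0.0005,0,0,0,0,0],[0.001,0,0,0,0,0],[0.001,0,0,0,0,0]]'
python3 -m pendant '[[0.0002,0,0,0,0,0],[0.0003,0,0,0,0,0],[0.0003,0,0,0,0,0]]'
```

```text
time: 33.58
eef_pos: [0.5751, -0.1082, 0.1609]
eef_rot: [[0.062, 0.998, -0.0], [0.998, -0.062, -0.002], [-0.002, -0.0, -1.0]]
force: [0.4, -9.6, -1.0]
opening: -0.0001
time: 33.83
eef_pos: [0.5751, -0.1081, 0.1609]
eef_rot: [[0.062, 0.998, -0.0], [0.998, -0.062, -0.002], [-0.002, -0.0, -1.0]]
force: [0.3, -11.3, -1.6]
opening: -0.0001
```

```bash
python3 -m pendant '[[0.0003,0,0,0,0,0],[0.0003,0,0,0,0,0]]'
python3 -m pendant '[[-0.008,0,-0.002,0,0,0],[-0.014,0,-0.03,0,0,0],[-0.014,0,-0.07,0,0,0],[-0.014,0,-0.09,0,0,0],[-0.014,0,-0.09,0,0,0]]'
python3 -m pendant '[[0,0,0,0,0,0],[0,0,0,0,0,0],[0,0,0,0,0,0],[0,0,0,0,0,0],[0,0,0,0,0,0]]'
python3 - <<'E'
from h import *
s=observe();print(s["eef_pos"],s["force"])
for n in ("scene","side"):
  im=snapshot(n)[:,:,::-1]; cv2.imwrite(f"pics/{n}19.png",im)
im=cv2.imread("pics/scene19.png");cv2.imwrite("pics/s19.png",cv2.resize(im[150:295,235:400],None,fx=4.5,fy=4,interpolation=cv2.INTER_CUBIC))
E
```

```text
time: 34.0
eef_pos: [0.5751, -0.1079, 0.1609]
eef_rot: [[0.062, 0.998, -0.0], [0.998, -0.062, -0.002], [-0.002, -0.0, -1.0]]
force: [0.9, -11.7, -2.3]
opening: -0.0001
time: 34.42
eef_pos: [0.5759, -0.1211, 0.256]
eef_rot: [[0.061, 0.998, 0.006], [0.998, -0.061, -0.001], [-0.0, 0.007, -1.0]]
force: [1.2, -0.5, 0.0]
opening: 0.0001
time: 34.83
eef_pos: [0.574, -0.1205, 0.2503]
eef_rot: [[0.061, 0.998, -0.001], [0.998, -0.061, 0.0], [0.0, -0.001, -1.0]]
force: [0.2, 0.5, 0.5]
opening: -0.0002
[ 0.57402501 -0.12051473  0.25025549] [0.23601785 0.47285995 0.52147338]
```

View pics/s19.png

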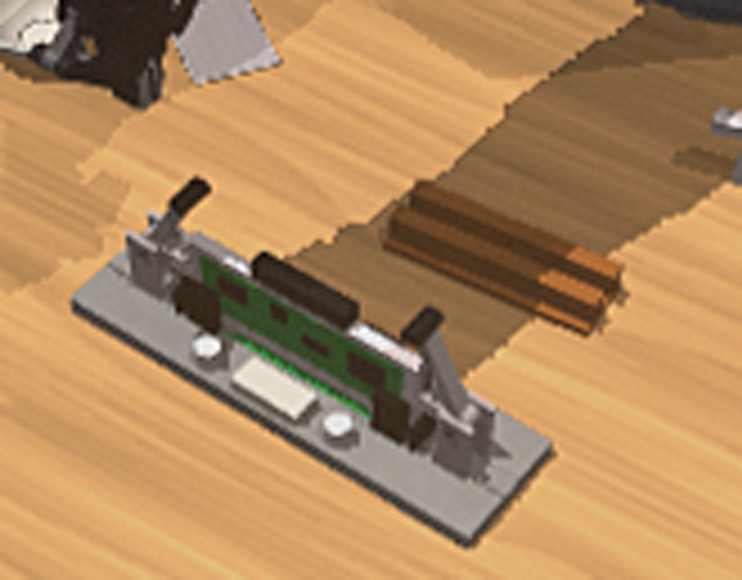

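View pics/scene19.png

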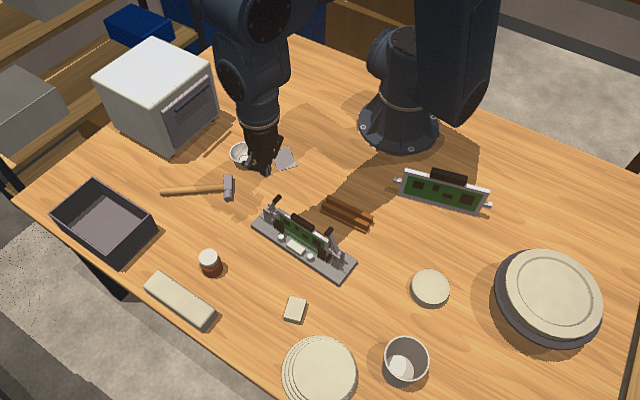

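```bash
python3 -c "
from cell import *
print(job_done()); print(observe()['force'])"
```

```text
the job is handed in; nothing more can be done
None
the job is handed in; nothing more can be done
```

I lifted the smaller module from the stand, lowered it into the slot onto the swung-out levers and let it go. I then swung the levers in by turns, pushing each knob from outside with shut fingers. I handed the job in at about 35 s; no verdict came back.

**Connectors and levers:** Both levers felt the plugging resistance, about 4–6 N, and then a steep rise. I pressed each one a second time and it was hard at once, at about 13 N on the left and 12 N on the right. From the finger positions, both levers lie at roughly 0.05–0.1 rad. The connectors' depth could not be measured, so "home" rests on that firm stop.

**Last picture:** The module stands upright in the slot with both levers in. The bystanders I could see are where they were; the arm partly hid the bowl and spatula. The arm was clear of everything, with under 1 N on the wrist.

**Things that did not go smoothly:**
- **Setting down:** The wrist read about 15.6 N for a moment (roughly 18 N on the levers), more than the 8 N that may fold them. I backed off at once, and the levers had not moved.
- **First push on each lever:** It jammed by friction at about 20–27 N with the levers still swung out. I then moved the fingers along the lever's arc instead.
- **Left lever after seating the right:** The left knob met the fingers about 2 mm farther out than before. It was hard there too, so I left it.

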